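# Set out the tomato prep station

### The arm

A 6-joint arm with a two-finger parallel gripper is mounted at the origin on the work surface. World frame = base frame: x ahead of the robot, y to its left, z up, the work surface at z = 0. Lengths are in m, angles in rad, forces in N, time in s.
With the tool pointing down it reaches from about 0.375 to 0.975 m from the base axis. Payload 3.8 kg.
Tool frame: the origin (TCP) lies on the mounting face of the last link; the fingertips stand 173 mm ahead of it and the grasp point (between the pads) lies 155 mm ahead of it (bot.hold_point_z is the distance from the TCP to the grasp point, in m); z points along the fingers, y is the line along which they close (so a half turn about z gives the same grasp; the last joint's range is limited). The gripper opens to 85 mm and grips with 20 to 120 N. Pads are 22 mm wide; open, the fingers measure 114 mm over their backs; the gripper's body (76 mm by 85 mm) begins 54 mm behind the grasp point. The pads swing forward as they close: fully open they stand 13 mm farther back than shut.
Start: joints at [-1.35, 0.264, 1.604, -0, 1.274, -0.037], TCP at [0.172, -0.653, 0.405] pointing down, gripper open.
Joint ranges: [-2.63, 2.63], [-0.94, 2.18], [0.31, 2.57], [-1.31, 4.45], [0, 2.66], [-2.55, 2.55]. Speed limits (rad/s): [2.57, 2.57, 3.14, 3.14, 3.14, 3.14].

### API

Orientations are given as a rotation vector (axis times angle).
In Python, from workcell import bot, optics gives the robot as it stands.
- The arm moves only by the shell command python3 -m jog 'ROWS' [OPENING] [FORCE]. ROWS is JSON, a list of rows, each an object of numbers: "dx", "dy", "dz": the shift along the tool's x, y, z in mm; "ax", "ay", "az": the turn, a rotation vector about the tool's x, y, z in degrees. A call has 1 to 20 rows; each row shifts and turns the commanded pose from where the row before left it, along the tool's axes as they then stand; what a row does not reach is not made up. A row lasts 1/12 s, in which the tool goes at most 41.7 mm and 7.16 degrees, less where a joint would pass 70% of its speed; a pose out of reach is approached as far as the arm can. A call with a gripper value outside its range is refused whole. OPENING is the opening, from 0 (shut) to 1 (fully open), set as the call begins (- or left out, the last holds). The fingers move at their own pace and stop on an object; FORCE is the grip in N (left out, the last holds). Time passes only in rows, so rows that do not move let the fingers close. It gives the time, the measured TCP pose, the force, the opening and the grip force at its end, in the units of the state.
- bot.read_state(): the state, without advancing time (a new reading comes with each control period).
- optics.read_camera(name): name is "side" or "top" or "wrist"; returns a dict with "img" (400x640x3 uint8, red, green, blue), "vertical_fov" (degrees; the focal length in pixels is half the picture's height over the tangent of half this angle, whatever the lens; pixels are square), "cx", "cy" (the principal point, pixels), "R" (3x3) and "t" (3): a world point X has camera coordinates R X + t; the wrist camera has in their place "tool_from_camera" (4x4, takes a point from camera to tool coordinates, whose origin is the TCP and whose axes are the flange's). Camera axes: x right, y down, z forward; pixel columns grow to the right and rows downward; lengths in m; the calibration is good to about 2 mm. The wrist camera is an equidistant fisheye: a pixel r from the principal point sees the ray r / f radians off the axis. A picture is of the moment at which its call begins: read the wrist's pose just before it. There is no depth.
- bot.finish_job(): hands the job in; it is judged then, once.
The state is a dict: "time": time; "q": joint angles; "joint_vel": joint speeds; "joint_torque": joint torques, N m; "tool_pos": TCP position; "tcp_rot": TCP orientation; "wrist_force": force on the tool from outside, world axes, zero at the start; "torque": the same for the moment, N m; "width": opening from 0.0 (shut) to 1.0 (fully open); "grip_force": force on a finger pad.
Only numpy, scipy, OpenCV 4.12 (cv2) and the standard library are available. Lean on these libraries where they do the work, as an engineer would, in place of code of your own. Each camera call takes 0.05 s, during which the arm holds its last target. There are 200 camera calls.

### The job

Set up the counter for weighing and seasoning tomatoes: put the empty steel dish on the middle of the scale's round plate, and only then seat the tomato in it, stalk up. On the bamboo board stand the three seasonings upright, one on each coaster and wholly on it: the pepper mill on the middle coaster, the salt pot on the coaster at the end nearer the scale, and the oil bottle on the one at the far end from the scale, so that the mill is between them. Leave the blue beaker where it stands.

Things in the scene. Friction and masses are not known exactly. Their poses are not given: they have to be found in the camera images.
- dish: small round steel dish, outer diameter 60 mm at the rim (52 mm at the foot), 38 mm high, wall 4 mm, floor 4 mm thick, open at the top; upright on the counter. Origin: centre of its underside; z up.
- tomato: whole red tomato with a green stalk, hard, widest (64 mm) at 24 mm above its flat underside, about 49 mm high without the 5 mm stalk, standing on the counter. It is wider than the dish's mouth (52 mm): seated in the dish it rests on the rim, its underside about 29 mm above the dish's underside. Origin: centre of its underside; z up.
- mill: brown wooden pepper mill with a small steel knob, 123 mm high, foot 52 mm in diameter, straight shaft 40 mm in diameter between 25 and 85 mm of height, head 48 mm; standing on the counter. Origin: centre of its underside; z up.
- salt: squat white salt pot with a white lid and a dark wooden knob, all one piece, body 54 mm in diameter up to 50 mm of height, 69 mm high over the knob; standing on the counter. Origin: centre of its underside; z up.
- oil: green oil bottle with a yellow band and yellow stopper, body 52 mm in diameter up to 78 mm of height, 122 mm high overall; standing on the counter. Origin: centre of its underside; z up.
- beaker: blue drinking beaker, 68 mm in diameter at the rim, 90 mm high, loose, standing in one row with the things to be moved (centres at least 110 mm apart); it is not to be moved. Origin: centre of its underside; z up.
- scale: white kitchen scale 175 x 160 x 18 mm with a round metal weighing plate 130 mm in diameter and a blue-green display on the robot's side; fixed. Origin: under the centre of the round plate, on the counter; the plate's top is 24 mm above it. It stands either left (y > 0) or right (y < 0) of the board with the coasters.
- coaster_a: dark brown round coaster, 80 mm in diameter, 4 mm thick, fixed on a light bamboo board (130 x 340 mm, 15 mm thick, fixed): the end coaster on the left (+y) as seen from the robot. Origin: centre of its underside, 15 mm above the counter, its top at 19 mm. Its y axis runs along the row of three coasters (100 mm apart), z up.
- coaster_b: the same kind of dark brown coaster, the middle one of the three on the board. Origin and axes as for coaster_a.
- coaster_c: the same kind of dark brown coaster, the end one on the right (-y) as seen from the robot. Origin and axes as for coaster_a.
Not all that is in view belongs to the job. Several things have the shape of the oil; the one meant has the colours described above.

How it is judged:
By the outcome, as a careful person would: the job done as asked, in the order asked, and still so for the second after the job is handed in, with the robot touching nothing.
It also fails if it takes over 138 s, if anything falls off the work surface, if the arm or the gripper's body presses on something with over 40 N, if the wrist force passes 120 N, or if a joint passes its speed limit or range.

## Working session

There is one attempt and no reset: what is moved stays moved. The work goes in short steps, Python scripts to look and compute and a shell command to move; the robot and the scene stay as the last step left them, time stands still between calls to the robot, and variables do not carry over. Pictures are saved under pics/ and viewed, at most 14 in all, crops included, and the job is handed in when it is done.

```bash
mkdir -p pics; ls; python3 - <<'E'
from workcell import bot, optics
import cv2,numpy as np
print(bot.read_state())
for n in("side","top","wrist"):
    c=optics.read_camera(n)
    cv2.imwrite(f"pics/{n}0.png",c["img"][:,:,::-1])
    print(n,{k:np.round(v,4).tolist() for k,v in c.items() if k!="img"})
E
```

```text
pics
{'time': 0.0, 'q': array([-1.34989952e+00,  2.64768648e-01,  1.60541208e+00, -2.65217243e-05,
        1.27369592e+00, -3.68592130e-02]), 'joint_vel': array([-0.00058747,  0.00138956,  0.00146289,  0.00044322, -0.00107534,
        0.00164803]), 'joint_torque': array([ 1.55749316e-03, -5.15105295e+01, -3.67315400e+01, -6.16745865e-05,
        1.28208796e-02, -3.13391659e-06]), 'tool_pos': array([ 0.17200813, -0.65235008,  0.40333058]), 'tcp_rot': array([-3.11328379e+00, -4.03482443e-01,  3.69054196e-04]), 'wrist_force': array([ 0.47260511,  0.22295567, -0.54957042]), 'torque': array([ 0.00907541, -0.01547906, -0.01040449]), 'grip_force': 0.0, 'width': 1.0022973274714888}
side {'vertical_fov': 51.168, 'cx': 317.4124, 'cy': 202.854, 'R': [[-0.9861, -0.1662, -0.0077], [-0.0901, 0.5724, -0.815], [0.1399, -0.803, -0.5794]], 't': [0.473, 0.1083, 1.1527]}
top {'vertical_fov': 54.6629, 'cx': 316.5757, 'cy': 205.1324, 'R': [[-0.0165, -0.9999, 0.0018], [-0.9765, 0.0157, -0.215], [0.2149, -0.0053, -0.9766]], 't': [-0.0474, 0.487, 0.9029]}
wrist {'vertical_fov': 65.7065, 'cx': 325.0288, 'cy': 200.1859, 'tool_from_camera': [[-0.0002, -0.9523, -0.3052, 0.0797], [1.0, -0.0002, -0.0002, 0.0008], [0.0001, -0.3052, 0.9523, 0.0318], [0.0, 0.0, 0.0, 1.0]]}
```

View pics/top0.png

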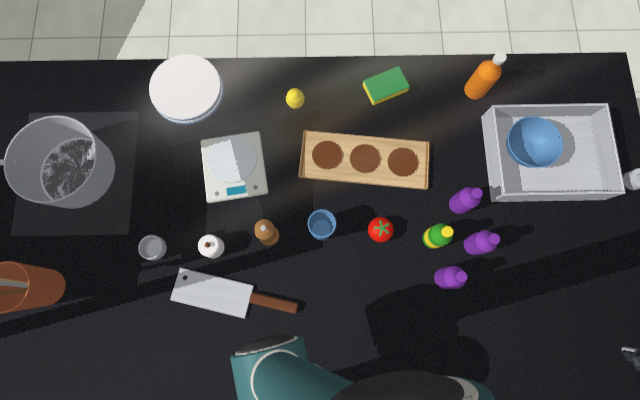

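View pics/side0.png

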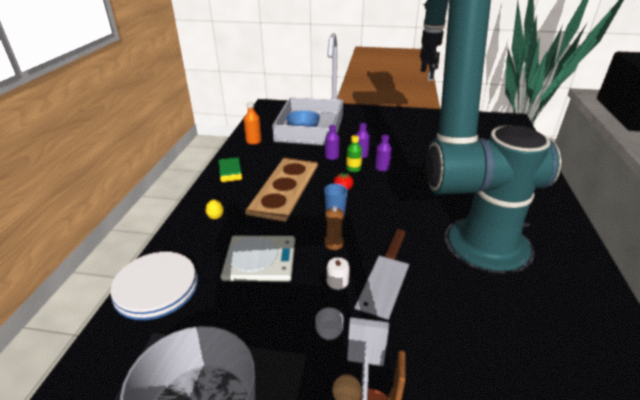

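The top view shows, as (column, row):
- **Objects in the row:** dish (152,248), salt (210,246), mill (266,232), beaker (321,224), tomato (380,229), green oil (437,236).
- **Decoys:** purple bottles around the oil.
- **Places:** scale plate about (233,160), coasters (327,155), (365,158), (403,161).

The scale is on the left (+y), so the salt goes on coaster a and the oil on coaster c. Next I'll enlarge both views.

```bash
python3 - <<'E'
import cv2
t=cv2.imread("pics/top0.png");s=cv2.imread("pics/side0.png")
a=cv2.resize(t[125:285,130:330],None,fx=4,fy=4,interpolation=3)[:, :800]
b=cv2.resize(t[125:295,300:500],None,fx=4,fy=3.5 and 4,interpolation=3)[:600]
c=cv2.resize(s[120:270,220:400],None,fx=4,fy=4,interpolation=3)
d=cv2.resize(s[220:350,210:390],None,fx=4,fy=4,interpolation=3)
for n,i in zip("abcd",(a,b,c,d)): cv2.imwrite(f"pics/c_{n}.png",i[:600]); print(i.shape)
E
```

```text
(640, 800, 3)
(600, 800, 3)
(600, 720, 3)
(520, 720, 3)
```

View pics/c_a.png

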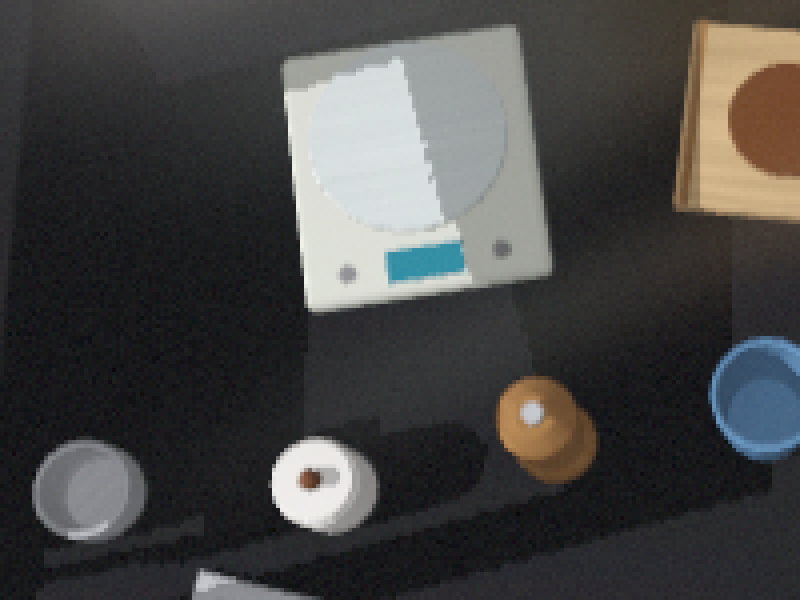

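View pics/c_b.png

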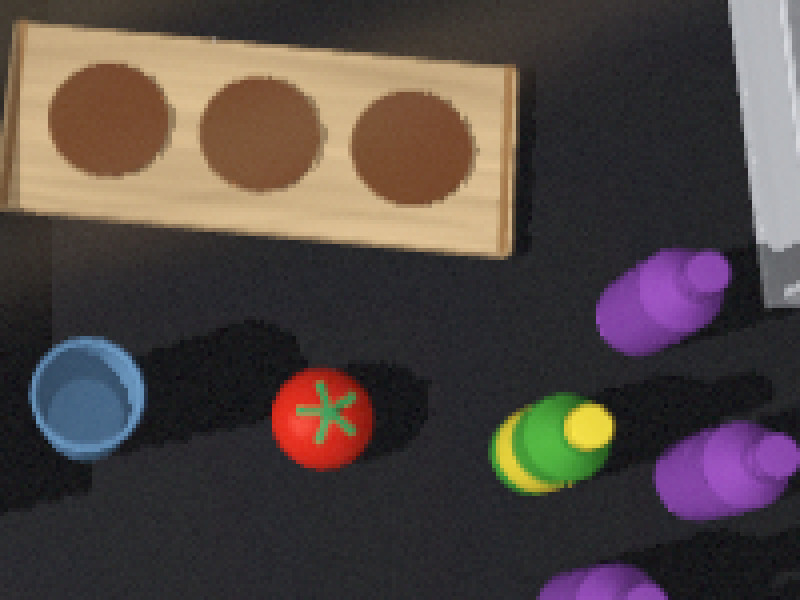

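View pics/c_c.png

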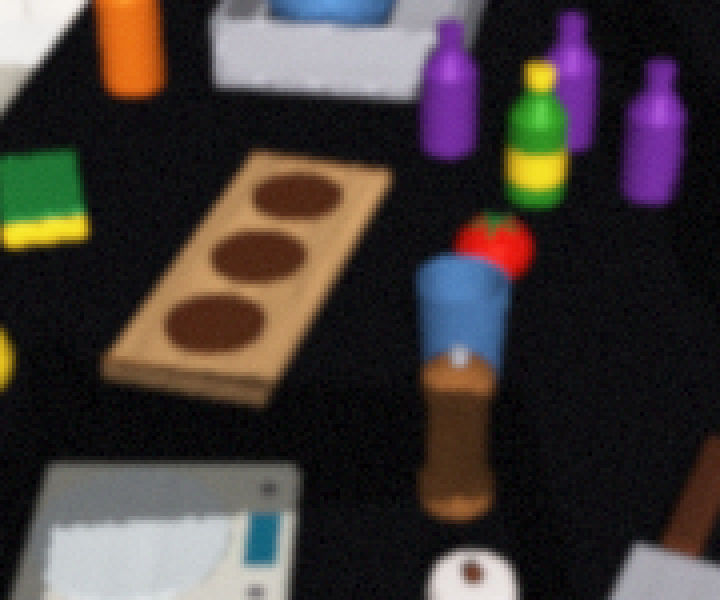

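View pics/c_d.png

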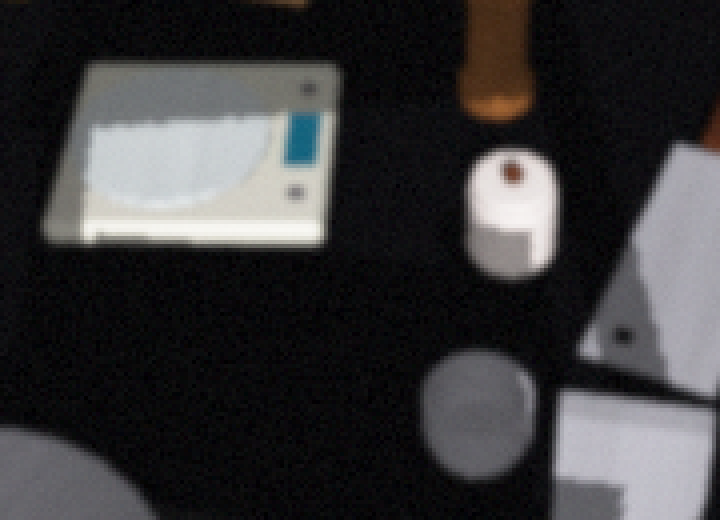

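The crops give me centres for the knobs, the stopper, the stalk, the dish rim, the coasters and the plate in both views. I'll triangulate these.

```bash
cat > h.py <<'E'
import numpy as np, cv2
from scipy.optimize import least_squares
from workcell import bot, optics
def cam(n):
    c=optics.read_camera(n); c["f"]=200/np.tan(np.radians(c["vertical_fov"]/2)); return c
def proj(c,X):
    p=c["R"]@np.asarray(X)+c["t"]; return np.array([c["cx"],c["cy"]])+c["f"]*p[:2]/p[2]
def atz(c,uv,z):
    d=c["R"].T@np.array([(uv[0]-c["cx"])/c["f"],(uv[1]-c["cy"])/c["f"],1]); o=-c["R"].T@c["t"]
    return o+d*(z-o[2])/d[2]
def tri(cs,uvs):
    r=least_squares(lambda X:np.concatenate([proj(c,X)-u for c,u in zip(cs,uvs)]),[.6,0,.05])
    return r.x,np.sqrt(np.mean(r.fun**2))
O=dict(a=(130,125),b=(300,125),c=(220,120),d=(210,220))
def px(k,u,v): return np.array([O[k][0]+(u+.5)/4-.5,O[k][1]+(v+.5)/4-.5])
E
python3 - <<'E'
from h import *
T,S=cam("top"),cam("side")
P=dict(salt=(('a',310,479),('d',513,168),.069),mill=(('a',532,411),('c',459,354),.123),
tomato=(('b',327,411),('c',496,224),.054),oil=(('b',590,425),('c',541,68),.122),
dish=(('a',84.5,489),('d',478,395),.038),ca=(('b',109,119),('c',216,324),.019),cb=(('b',261,134),('c',259,257),.019),cc=(('b',412,148),('c',298,197),.019),
plate=(('a',408,137),('d',178,140),.024))
for n,(t,s,z) in P.items():
    t,s=px(*t),px(*s); X,e=tri([T,S],[t,s]); print(n,np.round(X,4),"res",round(e,2),"atz",np.round(atz(T,t,z),4),np.round(atz(S,s,z),4))
for n,u,z in(("beaker",px('b',88,394),.09),("tom belly",px('b',323,418),.024),("purple1",px('b',708,271),.122),("purple2",px('b',778,455),.122)):print(n,np.round(atz(T,u,z),4))
E
```

```text
salt [0.3932 0.2081 0.0619] res 0.28 atz [0.3914 0.2061 0.069 ] [0.3934 0.2155 0.069 ]
mill [0.4223 0.0683 0.1173] res 0.02 atz [0.4213 0.0676 0.123 ] [0.4214 0.0761 0.123 ]
tomato [ 0.4293 -0.2141  0.0438] res 0.07 atz [ 0.4279 -0.2124  0.054 ] [ 0.4273 -0.1976  0.054 ]
oil [ 0.4076 -0.3497  0.1186] res 0.14 atz [ 0.4068 -0.3485  0.122 ] [ 0.4079 -0.3431  0.122 ]
dish [0.393  0.3552 0.0319] res 0.28 atz [0.3913 0.3525 0.038 ] [0.3932 0.36   0.038 ]
ca [ 0.6326 -0.0852  0.0117] res 0.05 atz [ 0.6302 -0.0849  0.019 ] [ 0.6293 -0.0751  0.019 ]
cb [ 0.6214 -0.1859  0.0106] res 0.08 atz [ 0.6182 -0.1847  0.019 ] [ 0.6184 -0.1733  0.019 ]
cc [ 0.61   -0.2854  0.0107] res 0.06 atz [ 0.607  -0.2834  0.019 ] [ 0.607  -0.2719  0.019 ]
plate [0.6215 0.1665 0.0148] res 0.41 atz [0.6199 0.1646 0.024 ] [0.6161 0.1765 0.024 ]
beaker [ 0.4346 -0.0663  0.09  ]
tom belly [ 0.4282 -0.2148  0.024 ]
purple1 [ 0.4951 -0.4245  0.122 ]
purple2 [ 0.3881 -0.4526  0.122 ]
```

Positions agree between the views except for a common offset in height and y of about 7–10 mm between the two cameras, so I'll refine it with the wrist camera. First I turn the tool so that dx is world +y and dy is world +x, then go over the row.

```bash
python3 -m jog '[{"az":-6.84},{"az":-6.84},{"az":-6.84},{"az":-6.84},{"az":-6.84},{"az":-6.84},{"az":-6.84},{"az":-6.84},{"az":-6.84},{"az":-6.84},{"az":-6.84}]' 1 40
python3 -m jog '[{"dx":36.5,"dy":16.5},{"dx":36.5,"dy":16.5},{"dx":36.5,"dy":16.5},{"dx":36.5,"dy":16.5},{"dx":36.5,"dy":16.5},{"dx":36.5,"dy":16.5},{"dx":36.5,"dy":16.5},{"dx":36.5,"dy":16.5},{"dx":36.5,"dy":16.5},{"dx":36.5,"dy":16.5},{"dx":36.5,"dy":16.5},{},{},{},{}]'
cat >> h.py <<'E'
from scipy.spatial.transform import Rotation as Ro
import pickle
def wshot(name):
    s=bot.read_state(); c=optics.read_camera("wrist"); c["f"]=200/np.tan(np.radians(c["vertical_fov"]/2))
    M=np.eye(4); M[:3,:3]=Ro.from_rotvec(s["tcp_rot"]).as_matrix(); M[:3,3]=s["tool_pos"]
    c["W"]=M@c["tool_from_camera"]; pickle.dump(c,open(f"pics/{name}.pkl","wb"))
    cv2.imwrite(f"pics/{name}.png",c["img"][:,:,::-1]); print(s["time"],np.round(s["tool_pos"],4),np.round(s["tcp_rot"],4)); return c
def wl(name): return pickle.load(open(f"pics/{name}.pkl","rb"))
def wproj(c,X):
    W=np.linalg.inv(c["W"]); p=W[:3,:3]@np.asarray(X)+W[:3,3]; h=np.hypot(p[0],p[1]); th=np.arctan2(h,p[2])
    return np.array([c["cx"],c["cy"]])+c["f"]*th*p[:2]/h
def watz(c,uv,z):
    d=(np.asarray(uv)-[c["cx"],c["cy"]])/c["f"]; th=np.hypot(*d)
    v=np.array([*(np.sin(th)*d/max(th,1e-9)),np.cos(th)]); v=c["W"][:3,:3]@v; o=c["W"][:3,3]
    return o+v*(z-o[2])/v[2]
def wtri(cs,uvs):
    r=least_squares(lambda X:np.concatenate([wproj(c,X)-u for c,u in zip(cs,uvs)]),[.6,0,.05])
    return r.x,np.sqrt(np.mean(r.fun**2))
E
python3 -c "
from h import *
wshot('w1')"
```

```text
0.25 [ 0.1721 -0.6525  0.404 ] [-3.1145e+00 -4.0380e-01  2.0000e-04]invalid input
invalid input
```

View pics/w1.png

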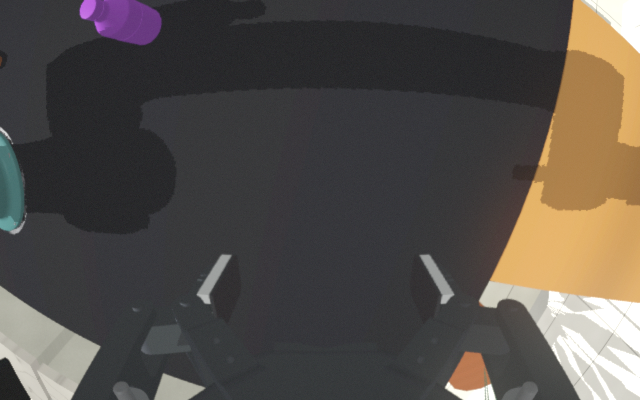

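Both moves were refused, so the picture is still the start view. I'll test the row format.

```bash
python3 -m jog '[{"dx":0,"dy":0,"dz":0,"ax":0,"ay":0,"az":-6.84}]' 1 40; echo; python3 -m jog '[{"az":-6.84}]'; echo;python3 -m jog --help | head -20
```

```text
time: 0.38
tool_pos: [0.1721, -0.6526, 0.4044]
tcp_rot: [-3.085, -0.59, 0.0]
wrist_force: [0.8, 0.0, 0.4]
width: 1.001
grip_force: 0.0

invalid input
invalid input: not JSON, or not a number
```

All six keys are required.

```bash
python3 -m jog '[{"dx":0,"dy":0,"dz":0,"ax":0,"ay":0,"az":-6.84},{"dx":0,"dy":0,"dz":0,"ax":0,"ay":0,"az":-6.84},{"dx":0,"dy":0,"dz":0,"ax":0,"ay":0,"az":-6.84},{"dx":0,"dy":0,"dz":0,"ax":0,"ay":0,"az":-6.84},{"dx":0,"dy":0,"dz":0,"ax":0,"ay":0,"az":-6.84},{"dx":0,"dy":0,"dz":0,"ax":0,"ay":0,"az":-6.84},{"dx":0,"dy":0,"dz":0,"ax":0,"ay":0,"az":-6.84},{"dx":0,"dy":0,"dz":0,"ax":0,"ay":0,"az":-6.84},{"dx":0,"dy":0,"dz":0,"ax":0,"ay":0,"az":-6.84},{"dx":0,"dy":0,"dz":0,"ax":0,"ay":0,"az":-6.84}]'
python3 -m jog '[{"dx":36.5,"dy":16.5,"dz":0,"ax":0,"ay":0,"az":0},{"dx":36.5,"dy":16.5,"dz":0,"ax":0,"ay":0,"az":0},{"dx":36.5,"dy":16.5,"dz":0,"ax":0,"ay":0,"az":0},{"dx":36.5,"dy":16.5,"dz":0,"ax":0,"ay":0,"az":0},{"dx":36.5,"dy":16.5,"dz":0,"ax":0,"ay":0,"az":0},{"dx":36.5,"dy":16.5,"dz":0,"ax":0,"ay":0,"az":0},{"dx":36.5,"dy":16.5,"dz":0,"ax":0,"ay":0,"az":0},{"dx":36.5,"dy":16.5,"dz":0,"ax":0,"ay":0,"az":0},{"dx":36.5,"dy":16.5,"dz":0,"ax":0,"ay":0,"az":0},{"dx":0,"dy":0,"dz":0,"ax":0,"ay":0,"az":0},{"dx":0,"dy":0,"dz":0,"ax":0,"ay":0,"az":0},{"dx":0,"dy":0,"dz":0,"ax":0,"ay":0,"az":0}]'
python3 -c "
from h import *
wshot('w2')"
```

```text
time: 1.22
tool_pos: [0.1721, -0.6527, 0.4045]
tcp_rot: [-2.215, -2.228, -0.0]
wrist_force: [0.0, 0.8, 0.1]
width: 0.998
grip_force: 0.0
time: 2.22
tool_pos: [0.3206, -0.3242, 0.405]
tcp_rot: [2.219, 2.222, -0.001]
wrist_force: [-0.4, -0.4, 0.1]
width: 0.998
grip_force: 0.0
2.2167 [ 0.3206 -0.3242  0.405 ] [ 2.2191e+00  2.2223e+00 -1.1000e-03]
```

View pics/w2.png

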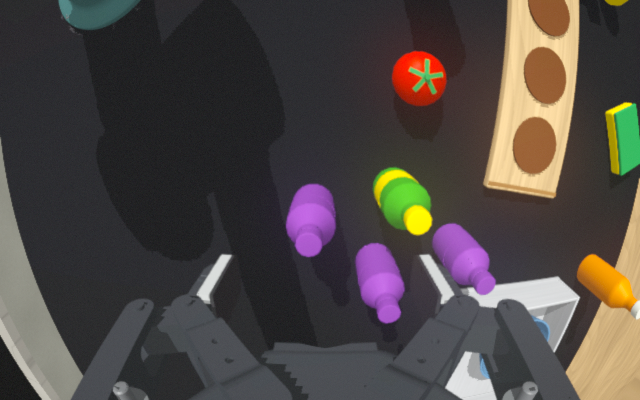

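The wrist view (up is +y, right is +x) shows:
- oil stopper (418,220)
- tomato stalk (426,76)
- coaster c (534,145) and coaster b (545,75)
- purple stoppers (308,243), (388,311), (484,285)

I'll compare these with the top camera.

```bash
python3 - <<'E'
from h import *
w=wl("w2")
for n,u,z in(("oil",(418,220),.122),("tom",(426,76),.054),("cc",(534.5,145),.019),("cb",(545,75),.019),("p3",(308,243),.122),("p2",(388,311),.122),("p1",(484,285),.122)):
    print(n,np.round(watz(w,u,z),4))
T=cam("top")
X,e=None,None
for n,ut,uw in(("oil",px('b',590,425),(418,220)),("tom",px('b',327,411),(426,76)),("cc",px('b',412,148),(534.5,145))):
    r=least_squares(lambda X:np.concatenate([proj(T,X)-ut,wproj(w,X)-uw]),[.5,-.2,.05]); print(n,r.x.round(4),np.sqrt(np.mean(r.fun**2)).round(2))
E
```

```text
oil [ 0.4059 -0.3458  0.122 ]
tom [ 0.4275 -0.213   0.054 ]
cc [ 0.6054 -0.2816  0.019 ]
cb [ 0.6168 -0.1838  0.019 ]
p3 [ 0.3071 -0.3676  0.122 ]
p2 [ 0.3873 -0.4469  0.122 ]
p1 [ 0.4924 -0.4223  0.122 ]
oil [ 0.4082 -0.349   0.1148] 0.48
tom [ 0.4282 -0.2127  0.0518] 0.01
cc [ 0.6069 -0.2822  0.0174] 0.36
```

Wrist and top agree to about 2 mm. The oil is at (0.406,-0.3465). I'll pick it first, since it is closest, and approach from above.

```bash
python3 -m jog '[{"dx":-7.5,"dy":28.5,"dz":0,"ax":0,"ay":0,"az":0},{"dx":-7.5,"dy":28.5,"dz":0,"ax":0,"ay":0,"az":0},{"dx":-7.5,"dy":28.5,"dz":0,"ax":0,"ay":0,"az":0},{"dx":0,"dy":0,"dz":30,"ax":0,"ay":0,"az":0},{"dx":0,"dy":0,"dz":30,"ax":0,"ay":0,"az":0},{"dx":0,"dy":0,"dz":0,"ax":0,"ay":0,"az":0},{"dx":0,"dy":0,"dz":0,"ax":0,"ay":0,"az":0}]'
python3 -c "
from h import *
w=wshot('w3'); print(wproj(w,[.406,-.3465,.122]), wproj(w,[.406,-.3465,.078]))"
```

```text
time: 2.9
tool_pos: [0.4048, -0.3472, 0.3424]
tcp_rot: [-2.219, -2.215, 0.001]
wrist_force: [1.2, -0.6, 0.2]
width: 1.001
grip_force: 0.0
2.9 [ 0.4048 -0.3472  0.3424] [-2.2193e+00 -2.2153e+00  5.0000e-04]
[325.77012413 225.48117165] [325.91223024 204.48188464]
```

View pics/w3.png

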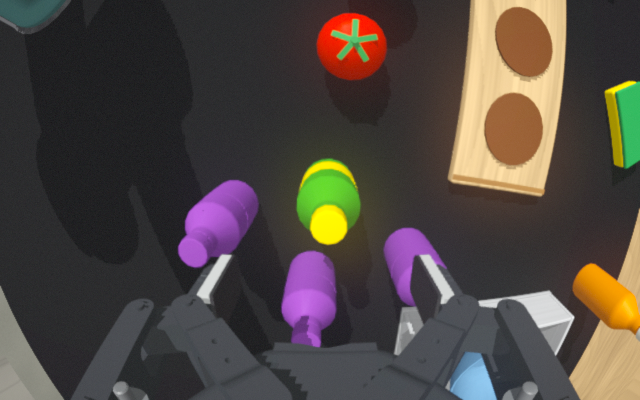

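The stopper is at (328,224) against a prediction of (326,225.5), so I'm on target within about 1.5 mm, and both fingers clear the purple bottles. I'll descend and close.

```bash
python3 -m jog '[{"dx":1,"dy":2,"dz":25,"ax":0,"ay":0,"az":0},{"dx":0,"dy":0,"dz":25,"ax":0,"ay":0,"az":0},{"dx":0,"dy":0,"dz":25,"ax":0,"ay":0,"az":0},{"dx":0,"dy":0,"dz":25,"ax":0,"ay":0,"az":0},{"dx":0,"dy":0,"dz":8,"ax":0,"ay":0,"az":0},{"dx":0,"dy":0,"dz":4,"ax":0,"ay":0,"az":0},{"dx":0,"dy":0,"dz":4,"ax":0,"ay":0,"az":0},{"dx":0,"dy":0,"dz":0,"ax":0,"ay":0,"az":0},{"dx":0,"dy":0,"dz":0,"ax":0,"ay":0,"az":0}]'
python3 -m jog '[{"dx":0,"dy":0,"dz":0,"ax":0,"ay":0,"az":0},{"dx":0,"dy":0,"dz":0,"ax":0,"ay":0,"az":0},{"dx":0,"dy":0,"dz":0,"ax":0,"ay":0,"az":0},{"dx":0,"dy":0,"dz":0,"ax":0,"ay":0,"az":0},{"dx":0,"dy":0,"dz":0,"ax":0,"ay":0,"az":0},{"dx":0,"dy":0,"dz":0,"ax":0,"ay":0,"az":0},{"dx":0,"dy":0,"dz":0,"ax":0,"ay":0,"az":0},{"dx":0,"dy":0,"dz":0,"ax":0,"ay":0,"az":0}]' 0.3 40
```

```text
time: 3.7
tool_pos: [0.4087, -0.3464, 0.2305]
tcp_rot: [2.219, 2.219, 0.0]
wrist_force: [0.2, 0.5, 0.3]
width: 1.001
grip_force: 0.0
time: 4.37
tool_pos: [0.4081, -0.346, 0.2299]
tcp_rot: [2.22, 2.221, -0.001]
wrist_force: [-3.2, -0.3, 5.7]
width: 0.594
grip_force: 41.0
```

Gripped: opening 0.594 is about 51 mm, which matches the 52 mm body. Next I lift and carry to coaster c (0.606,-0.282).

```bash
python3 -m jog '[{"dx":0,"dy":0,"dz":-10,"ax":0,"ay":0,"az":0},{"dx":0,"dy":0,"dz":-20,"ax":0,"ay":0,"az":0},{"dx":0,"dy":0,"dz":-25,"ax":0,"ay":0,"az":0},{"dx":0,"dy":0,"dz":-25,"ax":0,"ay":0,"az":0},{"dx":0,"dy":0,"dz":-15,"ax":0,"ay":0,"az":0},{"dx":4,"dy":12,"dz":0,"ax":0,"ay":0,"az":0},{"dx":8,"dy":25,"dz":0,"ax":0,"ay":0,"az":0},{"dx":10,"dy":31,"dz":0,"ax":0,"ay":0,"az":0},{"dx":10,"dy":31,"dz":0,"ax":0,"ay":0,"az":0},{"dx":10,"dy":31,"dz":0,"ax":0,"ay":0,"az":0},{"dx":10,"dy":31,"dz":0,"ax":0,"ay":0,"az":0},{"dx":8,"dy":25,"dz":0,"ax":0,"ay":0,"az":0},{"dx":4,"dy":12,"dz":0,"ax":0,"ay":0,"az":0},{"dx":0,"dy":0,"dz":0,"ax":0,"ay":0,"az":0},{"dx":0,"dy":0,"dz":0,"ax":0,"ay":0,"az":0},{"dx":0,"dy":0,"dz":0,"ax":0,"ay":0,"az":0}]'
python3 -c "
from h import *
w=wshot('w4'); 
for X in ([.606,-.282,.019],[.617,-.184,.019],[.629,-.085,.019]): print(wproj(w,X))"
```

```text
time: 5.7
tool_pos: [0.605, -0.2816, 0.3226]
tcp_rot: [-2.22, -2.22, 0.002]
wrist_force: [-1.6, -0.2, -2.8]
width: 0.592
grip_force: 42.7
5.7 [ 0.605  -0.2816  0.3226] [-2.2196e+00 -2.2199e+00  2.1000e-03]
[325.20341251 191.21823645]
[338.00452856  82.0103512 ]
[351.35984889 -22.67634417]
```

View pics/w4.png

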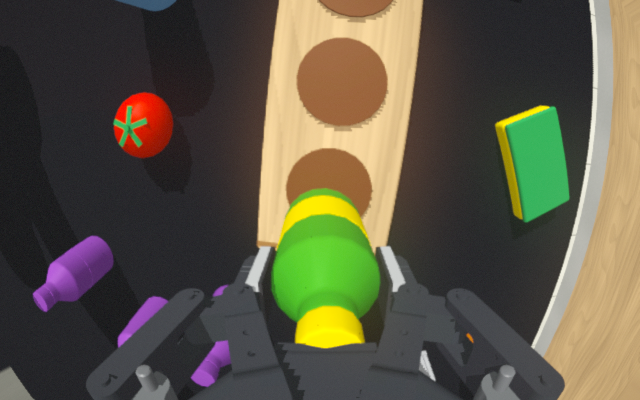

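Coaster b appears at (342,82) and coaster c centres at about (329.5,190), about 4 px right of the prediction. I'll shift +3 mm in x and lower.

```bash
python3 -m jog '[{"dx":0,"dy":3,"dz":20,"ax":0,"ay":0,"az":0},{"dx":0,"dy":0,"dz":25,"ax":0,"ay":0,"az":0},{"dx":0,"dy":0,"dz":12,"ax":0,"ay":0,"az":0},{"dx":0,"dy":0,"dz":6,"ax":0,"ay":0,"az":0},{"dx":0,"dy":0,"dz":4,"ax":0,"ay":0,"az":0},{"dx":0,"dy":0,"dz":3,"ax":0,"ay":0,"az":0},{"dx":0,"dy":0,"dz":0,"ax":0,"ay":0,"az":0},{"dx":0,"dy":0,"dz":0,"ax":0,"ay":0,"az":0},{"dx":0,"dy":0,"dz":0,"ax":0,"ay":0,"az":0}]'
```

```text
time: 6.5
tool_pos: [0.6095, -0.2819, 0.255]
tcp_rot: [2.22, 2.22, 0.001]
wrist_force: [-0.9, 0.8, -3.7]
width: 0.595
grip_force: 42.7
```

```bash
python3 -m jog '[{"dx":0,"dy":-1,"dz":2,"ax":0,"ay":0,"az":0},{"dx":0,"dy":0,"dz":2,"ax":0,"ay":0,"az":0},{"dx":0,"dy":0,"dz":0,"ax":0,"ay":0,"az":0},{"dx":0,"dy":0,"dz":0,"ax":0,"ay":0,"az":0},{"dx":0,"dy":0,"dz":0,"ax":0,"ay":0,"az":0}]'
python3 -m jog '[{"dx":0,"dy":0,"dz":1.5,"ax":0,"ay":0,"az":0},{"dx":0,"dy":0,"dz":0,"ax":0,"ay":0,"az":0},{"dx":0,"dy":0,"dz":0,"ax":0,"ay":0,"az":0},{"dx":0,"dy":0,"dz":0,"ax":0,"ay":0,"az":0}]'
```

```text
time: 6.92
tool_pos: [0.608, -0.2816, 0.2496]
tcp_rot: [-2.221, -2.222, 0.0]
wrist_force: [0.2, 0.2, -2.1]
width: 0.59
grip_force: 42.8
time: 7.25
tool_pos: [0.6082, -0.2818, 0.249]
tcp_rot: [2.221, 2.221, 0.0]
wrist_force: [-2.7, 0.3, 2.6]
width: 0.594
grip_force: 43.3
```

Contact is starting (+2.6 N). I'll release, rise and go over the mill (0.421,0.069).

```bash
python3 -m jog '[{"dx":0,"dy":0,"dz":0,"ax":0,"ay":0,"az":0},{"dx":0,"dy":0,"dz":0,"ax":0,"ay":0,"az":0},{"dx":0,"dy":0,"dz":0,"ax":0,"ay":0,"az":0},{"dx":0,"dy":0,"dz":0,"ax":0,"ay":0,"az":0},{"dx":0,"dy":0,"dz":0,"ax":0,"ay":0,"az":0},{"dx":0,"dy":0,"dz":-10,"ax":0,"ay":0,"az":0},{"dx":0,"dy":0,"dz":-25,"ax":0,"ay":0,"az":0},{"dx":0,"dy":0,"dz":-30,"ax":0,"ay":0,"az":0},{"dx":0,"dy":0,"dz":-30,"ax":0,"ay":0,"az":0},{"dx":0,"dy":0,"dz":-15,"ax":0,"ay":0,"az":0}]' 1
python3 -m jog '[{"dx":17.5,"dy":-9.5,"dz":0,"ax":0,"ay":0,"az":0},{"dx":35,"dy":-18.5,"dz":0,"ax":0,"ay":0,"az":0},{"dx":35,"dy":-18.5,"dz":0,"ax":0,"ay":0,"az":0},{"dx":35,"dy":-18.5,"dz":0,"ax":0,"ay":0,"az":0},{"dx":35,"dy":-18.5,"dz":0,"ax":0,"ay":0,"az":0},{"dx":35,"dy":-18.5,"dz":0,"ax":0,"ay":0,"az":0},{"dx":35,"dy":-18.5,"dz":0,"ax":0,"ay":0,"az":0},{"dx":35,"dy":-18.5,"dz":0,"ax":0,"ay":0,"az":0},{"dx":35,"dy":-18.5,"dz":0,"ax":0,"ay":0,"az":0},{"dx":35,"dy":-18.5,"dz":0,"ax":0,"ay":0,"az":0},{"dx":18,"dy":-10,"dz":0,"ax":0,"ay":0,"az":0},{"dx":0,"dy":0,"dz":0,"ax":0,"ay":0,"az":0},{"dx":0,"dy":0,"dz":0,"ax":0,"ay":0,"az":0},{"dx":0,"dy":0,"dz":0,"ax":0,"ay":0,"az":0}]'
python3 -c "
from h import *
w=wshot('w5'); 
for X in ([.421,.069,.123],[.393,.2065,.069],[.421,.069,.085]): print(wproj(w,X))"
```

```text
time: 8.08
tool_pos: [0.609, -0.2821, 0.3637]
tcp_rot: [2.217, 2.217, 0.003]
wrist_force: [0.9, 0.1, -0.2]
width: 1.0
grip_force: 0.0
time: 9.25
tool_pos: [0.4223, 0.0686, 0.359]
tcp_rot: [2.219, 2.221, 0.002]
wrist_force: [-1.0, -0.6, 0.3]
width: 1.002
grip_force: 0.0
9.25 [0.4223 0.0686 0.359 ] [2.2195e+00 2.2213e+00 1.5000e-03]
[320.15337764 216.29997357]
[286.64767137  34.02537853]
[320.78067339 199.89333853]
```

View pics/w5.png

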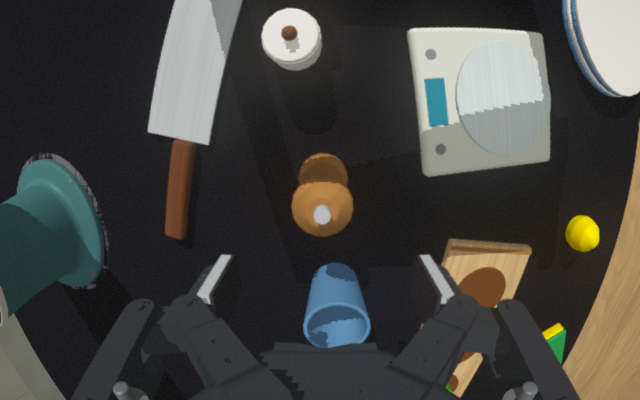

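Mill knob is at (321.5,214) against the predicted (320,216), and the salt knob at (289,32), both within 2 mm. I'll descend on the mill's shaft and grip.

```bash
python3 -m jog '[{"dx":2,"dy":0,"dz":28,"ax":0,"ay":0,"az":0},{"dx":0,"dy":0,"dz":28,"ax":0,"ay":0,"az":0},{"dx":0,"dy":0,"dz":28,"ax":0,"ay":0,"az":0},{"dx":0,"dy":0,"dz":28,"ax":0,"ay":0,"az":0},{"dx":0,"dy":0,"dz":10,"ax":0,"ay":0,"az":0},{"dx":0,"dy":0,"dz":5,"ax":0,"ay":0,"az":0},{"dx":0,"dy":0,"dz":3,"ax":0,"ay":0,"az":0},{"dx":0,"dy":0,"dz":0,"ax":0,"ay":0,"az":0},{"dx":0,"dy":0,"dz":0,"ax":0,"ay":0,"az":0}]'
python3 -m jog '[{"dx":0,"dy":0,"dz":0,"ax":0,"ay":0,"az":0},{"dx":0,"dy":0,"dz":0,"ax":0,"ay":0,"az":0},{"dx":0,"dy":0,"dz":0,"ax":0,"ay":0,"az":0},{"dx":0,"dy":0,"dz":0,"ax":0,"ay":0,"az":0},{"dx":0,"dy":0,"dz":0,"ax":0,"ay":0,"az":0},{"dx":0,"dy":0,"dz":0,"ax":0,"ay":0,"az":0},{"dx":0,"dy":0,"dz":0,"ax":0,"ay":0,"az":0},{"dx":0,"dy":0,"dz":0,"ax":0,"ay":0,"az":0}]' 0.2 40
```

```text
time: 10.05
tool_pos: [0.4231, 0.0708, 0.2296]
tcp_rot: [2.221, 2.22, 0.003]
wrist_force: [-0.6, 0.3, -0.5]
width: 1.001
grip_force: 0.0
time: 10.72
tool_pos: [0.4224, 0.071, 0.2292]
tcp_rot: [2.22, 2.221, 0.002]
wrist_force: [-1.3, -0.5, 5.4]
width: 0.528
grip_force: 39.9
```

Opening 0.528 is about 45 mm, so the upper pad edges bear under the flare of the head. I'll lift a little and check before carrying.

```bash
python3 -m jog '[{"dx":0,"dy":0,"dz":-5,"ax":0,"ay":0,"az":0},{"dx":0,"dy":0,"dz":-10,"ax":0,"ay":0,"az":0},{"dx":0,"dy":0,"dz":-20,"ax":0,"ay":0,"az":0},{"dx":0,"dy":0,"dz":-25,"ax":0,"ay":0,"az":0},{"dx":0,"dy":0,"dz":-25,"ax":0,"ay":0,"az":0},{"dx":0,"dy":0,"dz":-15,"ax":0,"ay":0,"az":0},{"dx":0,"dy":0,"dz":0,"ax":0,"ay":0,"az":0},{"dx":0,"dy":0,"dz":0,"ax":0,"ay":0,"az":0},{"dx":0,"dy":0,"dz":0,"ax":0,"ay":0,"az":0}]'
python3 -c "
from h import *
w=wshot('w6'); s=cam('side')['img'][:,:,::-1]; a=cv2.resize(s[120:300,250:420],None,fx=2.2,fy=2.2,interpolation=3)
i=np.zeros((400,780,3),np.uint8); i[:396,:374]=a; i[:400,380:780]=w['img'][:,120:520,::-1]; cv2.imwrite('pics/w6c.png',i)"
```

```text
time: 11.47
tool_pos: [0.4213, 0.0708, 0.3272]
tcp_rot: [-2.22, -2.221, 0.002]
wrist_force: [-0.7, 0.4, -3.4]
width: 0.536
grip_force: 41.4
11.4667 [0.4213 0.0708 0.3272] [-2.2204e+00 -2.2210e+00  2.0000e-03]
```

View pics/w6c.png

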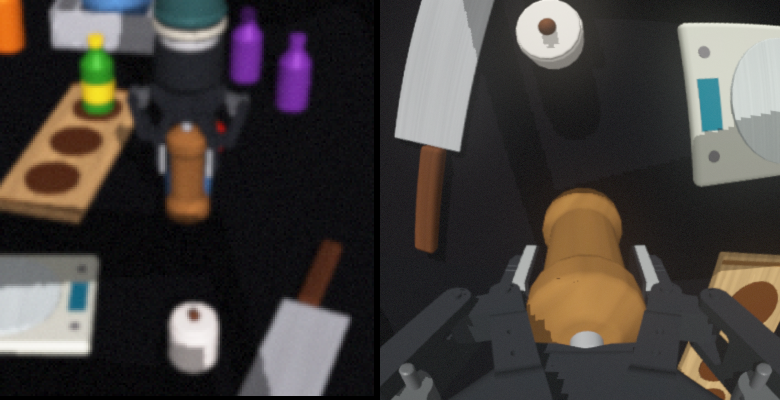

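The side view shows the oil upright and centred on coaster c, and the mill hanging upright between the pads. I'll carry it to the middle coaster.

```bash
python3 -m jog '[{"dx":-12,"dy":9.5,"dz":0,"ax":0,"ay":0,"az":0},{"dx":-21,"dy":16.5,"dz":0,"ax":0,"ay":0,"az":0},{"dx":-25,"dy":19.5,"dz":0,"ax":0,"ay":0,"az":0},{"dx":-27,"dy":21,"dz":0,"ax":0,"ay":0,"az":0},{"dx":-27,"dy":21,"dz":0,"ax":0,"ay":0,"az":0},{"dx":-27,"dy":21,"dz":0,"ax":0,"ay":0,"az":0},{"dx":-27,"dy":21,"dz":0,"ax":0,"ay":0,"az":0},{"dx":-27,"dy":21,"dz":0,"ax":0,"ay":0,"az":0},{"dx":-25,"dy":19.5,"dz":0,"ax":0,"ay":0,"az":0},{"dx":-22,"dy":17,"dz":0,"ax":0,"ay":0,"az":0},{"dx":-14.5,"dy":11.5,"dz":0,"ax":0,"ay":0,"az":0},{"dx":0,"dy":0,"dz":0,"ax":0,"ay":0,"az":0},{"dx":0,"dy":0,"dz":0,"ax":0,"ay":0,"az":0},{"dx":0,"dy":0,"dz":20,"ax":0,"ay":0,"az":0},{"dx":0,"dy":0,"dz":25,"ax":0,"ay":0,"az":0},{"dx":0,"dy":0,"dz":15,"ax":0,"ay":0,"az":0},{"dx":0,"dy":0,"dz":8,"ax":0,"ay":0,"az":0},{"dx":0,"dy":0,"dz":0,"ax":0,"ay":0,"az":0},{"dx":0,"dy":0,"dz":0,"ax":0,"ay":0,"az":0}]'
python3 - <<'E'
from h import *
c=wshot('w7'); m=cv2.cvtColor(c["img"],cv2.COLOR_RGB2HSV)
# coaster a fit: dark brown region near its prediction
p=wproj(c,[.630,-.085,.019]); print("pred a",p); x,y=p.astype(int); print(c["img"][y,x] if 0<=y<400 else None)
E
```

```text
time: 13.15
tool_pos: [0.62, -0.1829, 0.2596]
tcp_rot: [-2.219, -2.221, 0.001]
wrist_force: [1.3, 0.5, -2.2]
width: 0.527
grip_force: 41.6
13.15 [ 0.62   -0.1829  0.2596] [-2.2194e+00 -2.2212e+00  1.1000e-03]
pred a [338.30041547  74.75363321]
[158 105  63]
```

```bash
python3 - <<'E'
from h import *
c=wl('w7'); h=cv2.cvtColor(c["img"],cv2.COLOR_RGB2LAB).astype(int); r=h[75,338]
m=(np.abs(h-r).sum(2)<30).astype(np.uint8); m=cv2.morphologyEx(m,cv2.MORPH_OPEN,np.ones((5,5)))
n,l,s,ce=cv2.connectedComponentsWithStats(m); k=l[75,338]; print(s[k],ce[k],watz(c,ce[k],.019),watz(c,s[k][:2]+s[k][2:4]/2,.019))
E
python3 -m jog '[{"dx":-1,"dy":0,"dz":5,"ax":0,"ay":0,"az":0},{"dx":0,"dy":0,"dz":3,"ax":0,"ay":0,"az":0},{"dx":0,"dy":0,"dz":2,"ax":0,"ay":0,"az":0},{"dx":0,"dy":0,"dz":1.5,"ax":0,"ay":0,"az":0},{"dx":0,"dy":0,"dz":0,"ax":0,"ay":0,"az":0},{"dx":0,"dy":0,"dz":0,"ax":0,"ay":0,"az":0},{"dx":0,"dy":0,"dz":0,"ax":0,"ay":0,"az":0}]'
```

```text
[  283    18   117   113 10434] [340.93856623  74.17653824] [ 0.63174134 -0.08458397  0.019     ] [ 0.63211285 -0.08479898  0.019     ]
time: 13.78
tool_pos: [0.6205, -0.1847, 0.2488]
tcp_rot: [2.221, 2.221, 0.0]
wrist_force: [-0.0, -0.9, -2.1]
width: 0.534
grip_force: 41.6
```

```bash
python3 -m jog '[{"dx":0,"dy":0,"dz":1,"ax":0,"ay":0,"az":0},{"dx":0,"dy":0,"dz":0,"ax":0,"ay":0,"az":0},{"dx":0,"dy":0,"dz":0,"ax":0,"ay":0,"az":0},{"dx":0,"dy":0,"dz":0,"ax":0,"ay":0,"az":0}]'
python3 -m jog '[{"dx":0,"dy":0,"dz":0.7,"ax":0,"ay":0,"az":0},{"dx":0,"dy":0,"dz":0,"ax":0,"ay":0,"az":0},{"dx":0,"dy":0,"dz":0,"ax":0,"ay":0,"az":0},{"dx":0,"dy":0,"dz":0,"ax":0,"ay":0,"az":0}]'
```

```text
time: 14.12
tool_pos: [0.6207, -0.1847, 0.2484]
tcp_rot: [2.221, 2.221, 0.0]
wrist_force: [-1.1, 1.1, 3.0]
width: 0.534
grip_force: 41.4
time: 14.45
tool_pos: [0.6208, -0.1848, 0.2483]
tcp_rot: [2.22, 2.221, 0.0]
wrist_force: [-3.5, 0.2, 6.7]
width: 0.534
grip_force: 41.1
```

On the coaster. I'll release, rise and go to the salt.

```bash
python3 -m jog '[{"dx":0,"dy":0,"dz":0,"ax":0,"ay":0,"az":0},{"dx":0,"dy":0,"dz":0,"ax":0,"ay":0,"az":0},{"dx":0,"dy":0,"dz":0,"ax":0,"ay":0,"az":0},{"dx":0,"dy":0,"dz":0,"ax":0,"ay":0,"az":0},{"dx":0,"dy":0,"dz":0,"ax":0,"ay":0,"az":0},{"dx":0,"dy":0,"dz":-10,"ax":0,"ay":0,"az":0},{"dx":0,"dy":0,"dz":-25,"ax":0,"ay":0,"az":0},{"dx":0,"dy":0,"dz":-30,"ax":0,"ay":0,"az":0},{"dx":0,"dy":0,"dz":-30,"ax":0,"ay":0,"az":0},{"dx":0,"dy":0,"dz":-15,"ax":0,"ay":0,"az":0}]' 1
python3 -m jog '[{"dx":17.5,"dy":-10,"dz":0,"ax":0,"ay":0,"az":0},{"dx":34,"dy":-19.5,"dz":0,"ax":0,"ay":0,"az":0},{"dx":34,"dy":-19.5,"dz":0,"ax":0,"ay":0,"az":0},{"dx":34,"dy":-19.5,"dz":0,"ax":0,"ay":0,"az":0},{"dx":34,"dy":-19.5,"dz":0,"ax":0,"ay":0,"az":0},{"dx":34,"dy":-19.5,"dz":0,"ax":0,"ay":0,"az":0},{"dx":34,"dy":-19.5,"dz":0,"ax":0,"ay":0,"az":0},{"dx":34,"dy":-19.5,"dz":0,"ax":0,"ay":0,"az":0},{"dx":34,"dy":-19.5,"dz":0,"ax":0,"ay":0,"az":0},{"dx":34,"dy":-19.5,"dz":0,"ax":0,"ay":0,"az":0},{"dx":34,"dy":-19.5,"dz":0,"ax":0,"ay":0,"az":0},{"dx":34,"dy":-19.5,"dz":0,"ax":0,"ay":0,"az":0},{"dx":2,"dy":-2,"dz":0,"ax":0,"ay":0,"az":0},{"dx":0,"dy":0,"dz":30,"ax":0,"ay":0,"az":0},{"dx":0,"dy":0,"dz":30,"ax":0,"ay":0,"az":0},{"dx":0,"dy":0,"dz":0,"ax":0,"ay":0,"az":0},{"dx":0,"dy":0,"dz":0,"ax":0,"ay":0,"az":0},{"dx":0,"dy":0,"dz":0,"ax":0,"ay":0,"az":0}]'
cat >> h.py <<'E'
def blob(c,cond,near):
    m=cv2.morphologyEx(cond.astype(np.uint8),cv2.MORPH_OPEN,np.ones((3,3)))
    n,l,s,ce=cv2.connectedComponentsWithStats(m)
    k=1+np.argmin([np.hypot(*(ce[i]-near)) if s[i,4]>25 else 1e9 for i in range(1,n)]); return s[k],ce[k]
E
python3 - <<'E'
from h import *
print(watz(wl('w5'),(289,32),.069))
c=wshot('w8'); I=c["img"].astype(int); p=wproj(c,[.394,.208,.069]); print("pred",p)
s,ce=blob(c,(I[:,:,0]>I[:,:,2]+35)&(I[:,:,0]<190),p); print(s,ce,watz(c,ce,.069))
s,ce=blob(c,(I.min(2)>120)&(I.max(2)-I.min(2)<40),wproj(c,[.394,.208,.04])); print(s,ce,watz(c,ce,.03))
E
```

```text
time: 15.28
tool_pos: [0.6215, -0.1849, 0.3623]
tcp_rot: [2.217, 2.218, 0.004]
wrist_force: [0.7, 0.2, 0.9]
width: 1.003
grip_force: 0.0
time: 16.78
tool_pos: [0.3946, 0.2087, 0.2983]
tcp_rot: [2.222, 2.221, 0.002]
wrist_force: [-0.1, 0.1, 0.6]
width: 0.997
grip_force: 0.0
[0.39493266 0.20820603 0.069     ]
16.7833 [0.3946 0.2087 0.2983] [2.2216e+00 2.2206e+00 1.7000e-03]
pred [321.26742489 221.45068513]
[313 207  17  17 237] [320.89873418 214.83544304] [0.39377229 0.21284525 0.069     ]
[ 286  164   71   80 4210] [321.18361045 203.35914489] [0.39351428 0.20816965 0.03      ]
```

The salt measures (0.394,0.210). I'll descend to TCP 0.180 and grip.

```bash
python3 -m jog '[{"dx":1,"dy":-0.5,"dz":28,"ax":0,"ay":0,"az":0},{"dx":0,"dy":0,"dz":28,"ax":0,"ay":0,"az":0},{"dx":0,"dy":0,"dz":28,"ax":0,"ay":0,"az":0},{"dx":0,"dy":0,"dz":20,"ax":0,"ay":0,"az":0},{"dx":0,"dy":0,"dz":10,"ax":0,"ay":0,"az":0},{"dx":0,"dy":0,"dz":4,"ax":0,"ay":0,"az":0},{"dx":0,"dy":0,"dz":0,"ax":0,"ay":0,"az":0},{"dx":0,"dy":0,"dz":0,"ax":0,"ay":0,"az":0}]'
python3 -m jog '[{"dx":0,"dy":0,"dz":0,"ax":0,"ay":0,"az":0},{"dx":0,"dy":0,"dz":0,"ax":0,"ay":0,"az":0},{"dx":0,"dy":0,"dz":0,"ax":0,"ay":0,"az":0},{"dx":0,"dy":0,"dz":0,"ax":0,"ay":0,"az":0},{"dx":0,"dy":0,"dz":0,"ax":0,"ay":0,"az":0},{"dx":0,"dy":0,"dz":0,"ax":0,"ay":0,"az":0},{"dx":0,"dy":0,"dz":0,"ax":0,"ay":0,"az":0},{"dx":0,"dy":0,"dz":0,"ax":0,"ay":0,"az":0}]' 0.2 40
```

```text
time: 17.5
tool_pos: [0.3946, 0.2102, 0.1805]
tcp_rot: [2.221, 2.221, 0.004]
wrist_force: [-0.5, -0.0, -0.2]
width: 0.998
grip_force: 0.0
time: 18.17
tool_pos: [0.394, 0.2102, 0.1803]
tcp_rot: [2.221, 2.221, 0.003]
wrist_force: [-2.0, -0.1, 6.6]
width: 0.615
grip_force: 42.0
```

Salt gripped. I'll lift and carry it to coaster a (0.631,-0.085).

```bash
python3 -m jog '[{"dx":0,"dy":0,"dz":-10,"ax":0,"ay":0,"az":0},{"dx":0,"dy":0,"dz":-25,"ax":0,"ay":0,"az":0},{"dx":0,"dy":0,"dz":-25,"ax":0,"ay":0,"az":0},{"dx":0,"dy":0,"dz":-25,"ax":0,"ay":0,"az":0},{"dx":-15,"dy":12,"dz":0,"ax":0,"ay":0,"az":0},{"dx":-25,"dy":20,"dz":0,"ax":0,"ay":0,"az":0},{"dx":-27,"dy":21.5,"dz":0,"ax":0,"ay":0,"az":0},{"dx":-27,"dy":21.5,"dz":0,"ax":0,"ay":0,"az":0},{"dx":-27,"dy":21.5,"dz":0,"ax":0,"ay":0,"az":0},{"dx":-27,"dy":21.5,"dz":0,"ax":0,"ay":0,"az":0},{"dx":-27,"dy":21.5,"dz":0,"ax":0,"ay":0,"az":0},{"dx":-27,"dy":21.5,"dz":0,"ax":0,"ay":0,"az":0},{"dx":-27,"dy":21.5,"dz":0,"ax":0,"ay":0,"az":0},{"dx":-27,"dy":21.5,"dz":0,"ax":0,"ay":0,"az":0},{"dx":-24,"dy":19.5,"dz":0,"ax":0,"ay":0,"az":0},{"dx":-15,"dy":13.5,"dz":0,"ax":0,"ay":0,"az":0},{"dx":0,"dy":0,"dz":20,"ax":0,"ay":0,"az":0},{"dx":0,"dy":0,"dz":20,"ax":0,"ay":0,"az":0},{"dx":0,"dy":0,"dz":0,"ax":0,"ay":0,"az":0},{"dx":0,"dy":0,"dz":0,"ax":0,"ay":0,"az":0}]'
```

```text
time: 19.83
tool_pos: [0.6292, -0.085, 0.2226]
tcp_rot: [-2.219, -2.219, 0.004]
wrist_force: [-0.1, -0.6, -1.9]
width: 0.615
grip_force: 42.9
```

```bash
python3 -m jog '[{"dx":0,"dy":1.5,"dz":12,"ax":0,"ay":0,"az":0},{"dx":0,"dy":0,"dz":6,"ax":0,"ay":0,"az":0},{"dx":0,"dy":0,"dz":3,"ax":0,"ay":0,"az":0},{"dx":0,"dy":0,"dz":1.5,"ax":0,"ay":0,"az":0},{"dx":0,"dy":0,"dz":0,"ax":0,"ay":0,"az":0},{"dx":0,"dy":0,"dz":0,"ax":0,"ay":0,"az":0},{"dx":0,"dy":0,"dz":0,"ax":0,"ay":0,"az":0}]'
python3 -m jog '[{"dx":0,"dy":0,"dz":1,"ax":0,"ay":0,"az":0},{"dx":0,"dy":0,"dz":0,"ax":0,"ay":0,"az":0},{"dx":0,"dy":0,"dz":0,"ax":0,"ay":0,"az":0},{"dx":0,"dy":0,"dz":0,"ax":0,"ay":0,"az":0}]'
```

```text
time: 20.42
tool_pos: [0.6323, -0.0851, 0.202]
tcp_rot: [2.221, 2.221, 0.001]
wrist_force: [-0.1, 0.3, -2.8]
width: 0.617
grip_force: 43.0
time: 20.75
tool_pos: [0.632, -0.0851, 0.2006]
tcp_rot: [2.221, 2.222, 0.0]
wrist_force: [-0.9, -0.8, -2.5]
width: 0.616
grip_force: 43.0
```

```bash
python3 -m jog '[{"dx":0,"dy":-0.5,"dz":1,"ax":0,"ay":0,"az":0},{"dx":0,"dy":0,"dz":0,"ax":0,"ay":0,"az":0},{"dx":0,"dy":0,"dz":0,"ax":0,"ay":0,"az":0},{"dx":0,"dy":0,"dz":0,"ax":0,"ay":0,"az":0}]'
python3 -m jog '[{"dx":0,"dy":0,"dz":0.7,"ax":0,"ay":0,"az":0},{"dx":0,"dy":0,"dz":0,"ax":0,"ay":0,"az":0},{"dx":0,"dy":0,"dz":0,"ax":0,"ay":0,"az":0},{"dx":0,"dy":0,"dz":0,"ax":0,"ay":0,"az":0}]'
```

```text
time: 21.08
tool_pos: [0.6315, -0.0851, 0.1994]
tcp_rot: [-2.221, -2.222, 0.0]
wrist_force: [-0.3, -0.4, -1.1]
width: 0.619
grip_force: 43.0
time: 21.42
tool_pos: [0.6314, -0.0851, 0.1994]
tcp_rot: [-2.221, -2.222, 0.0]
wrist_force: [-3.6, 0.0, 5.2]
width: 0.615
grip_force: 43.5
```

Contact confirmed. I'll release, rise and go to the dish.

```bash
python3 -m jog '[{"dx":0,"dy":0,"dz":0,"ax":0,"ay":0,"az":0},{"dx":0,"dy":0,"dz":0,"ax":0,"ay":0,"az":0},{"dx":0,"dy":0,"dz":0,"ax":0,"ay":0,"az":0},{"dx":0,"dy":0,"dz":0,"ax":0,"ay":0,"az":0},{"dx":0,"dy":0,"dz":0,"ax":0,"ay":0,"az":0},{"dx":0,"dy":0,"dz":-10,"ax":0,"ay":0,"az":0},{"dx":0,"dy":0,"dz":-25,"ax":0,"ay":0,"az":0},{"dx":0,"dy":0,"dz":-30,"ax":0,"ay":0,"az":0},{"dx":0,"dy":0,"dz":-30,"ax":0,"ay":0,"az":0},{"dx":0,"dy":0,"dz":-15,"ax":0,"ay":0,"az":0}]' 1
python3 -m jog '[{"dx":16.5,"dy":-9,"dz":0,"ax":0,"ay":0,"az":0},{"dx":33.5,"dy":-18,"dz":0,"ax":0,"ay":0,"az":0},{"dx":33.5,"dy":-18,"dz":0,"ax":0,"ay":0,"az":0},{"dx":33.5,"dy":-18,"dz":0,"ax":0,"ay":0,"az":0},{"dx":33.5,"dy":-18,"dz":0,"ax":0,"ay":0,"az":0},{"dx":33.5,"dy":-18,"dz":0,"ax":0,"ay":0,"az":0},{"dx":33.5,"dy":-18,"dz":0,"ax":0,"ay":0,"az":0},{"dx":33.5,"dy":-18,"dz":0,"ax":0,"ay":0,"az":0},{"dx":33.5,"dy":-18,"dz":0,"ax":0,"ay":0,"az":0},{"dx":33.5,"dy":-18,"dz":0,"ax":0,"ay":0,"az":0},{"dx":33.5,"dy":-18,"dz":0,"ax":0,"ay":0,"az":0},{"dx":33.5,"dy":-18,"dz":0,"ax":0,"ay":0,"az":0},{"dx":33.5,"dy":-18,"dz":0,"ax":0,"ay":0,"az":0},{"dx":21,"dy":-12,"dz":0,"ax":0,"ay":0,"az":0},{"dx":0,"dy":0,"dz":20,"ax":0,"ay":0,"az":0},{"dx":0,"dy":0,"dz":0,"ax":0,"ay":0,"az":0},{"dx":0,"dy":0,"dz":0,"ax":0,"ay":0,"az":0},{"dx":0,"dy":0,"dz":0,"ax":0,"ay":0,"az":0}]'
python3 - <<'E'
from h import *
c=wshot('w9'); print("plate pred",wproj(c,[.620,.166,.024])); p=wproj(c,[.392,.3545,.038]); print("dish pred",p)
a=cv2.resize(c['img'][90:340,225:425,::-1],None,fx=2,fy=2,interpolation=3)
b=cv2.resize(wl('w5')['img'][20:180,400:555,::-1],None,fx=2.5,fy=2.5,interpolation=3)
i=np.zeros((500,800,3),np.uint8); i[:500,:400]=a; i[:400,405:405+387]=b; cv2.imwrite('pics/w9c.png',i)
E
```

```text
time: 22.25
tool_pos: [0.6328, -0.0853, 0.3139]
tcp_rot: [2.218, 2.218, 0.006]
wrist_force: [0.7, 0.1, 0.1]
width: 1.0
grip_force: 0.0
time: 23.75
tool_pos: [0.394, 0.3538, 0.2885]
tcp_rot: [-2.221, -2.221, 0.002]
wrist_force: [0.4, -0.6, -0.8]
width: 0.997
grip_force: 0.0
23.75 [0.394  0.3538 0.2885] [-2.2215 -2.2213  0.0023]
plate pred [508.68386245 348.73194731]
dish pred [320.47354547 208.84736157]Traceback (most recent call last):
  File "<stdin>", line 5, in <module>
ValueError: could not broadcast input array from shape (400,388,3) into shape (400,387,3)
```

```bash
python3 - <<'E'
from h import *
c=wl('w9')
a=cv2.resize(c['img'][90:340,225:425,::-1],None,fx=2,fy=2,interpolation=3)
b=cv2.resize(wl('w5')['img'][20:180,400:555,::-1],None,fx=2.5,fy=2.5,interpolation=3)
i=np.zeros((500,800,3),np.uint8); i[:500,:400]=a; i[:400,405:405+b.shape[1]]=b; cv2.imwrite('pics/w9c.png',i)
E
```

```text
(no output)
```

View pics/w9c.png

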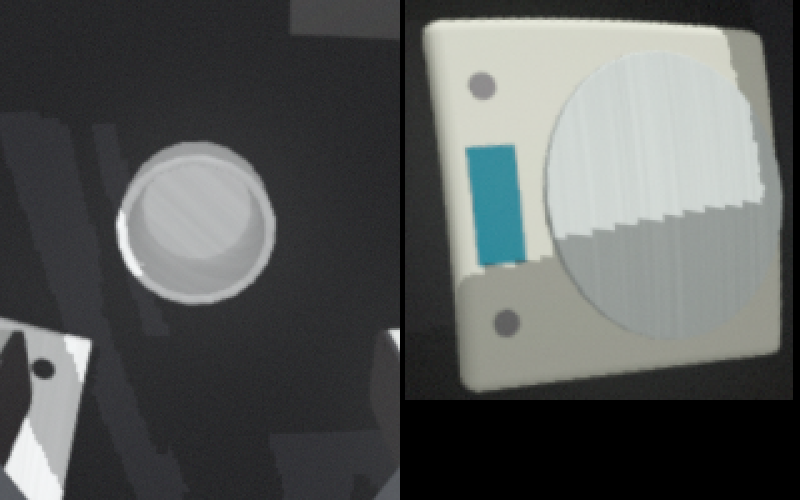

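The dish rim spans (117–275, 153–303) in the crop, which puts its centre at about (322.8,204.3) in the original. The plate's extents in the w5 crop are x 545–781 and y 50–340. I'll fit the plate circle to these.

```bash
python3 - <<'E'
from h import *
def ext(c,X,r):
    a=np.linspace(0,2*np.pi,181); P=np.array([wproj(c,[X[0]+r*np.cos(t),X[1]+r*np.sin(t),X[2]]) for t in a])
    return np.r_[P.min(0),P.max(0)]
c=wl('w5'); m=np.array([(545-405)/2.5+400,50/2.5+20,(781-405)/2.5+400,340/2.5+20])-.3
f=least_squares(lambda X:ext(c,[*X,.024],.065)-m,[.62,.166]); print("plate",f.x,f.fun)
c=wl('w9'); m=np.array([117/2+225,153/2+90,275/2+225,303/2+90])-.25
f=least_squares(lambda X:ext(c,[*X,.038],.030)-m,[.39,.354]); print("dish",f.x,f.fun)
f=least_squares(lambda X:ext(c,X,.030)-m,[.39,.354,.03]); print("dish3",f.x,f.fun)
E
```

```text
plate [0.62246014 0.16578202] [-0.12927305 -0.37104312  0.26370294  0.37654476]
dish [0.3936786  0.35724106] [-0.53803718 -0.40349483  0.53481884  0.52580207]
dish3 [0.39365336 0.3563363  0.03509359] [-0.02065539  0.02086487  0.020596   -0.02264926]
```

The dish is at (0.3937,0.357) and the plate at (0.622,0.166). Descending on the dish.

```bash
python3 -m jog '[{"dx":3,"dy":0,"dz":28,"ax":0,"ay":0,"az":0},{"dx":0,"dy":0,"dz":28,"ax":0,"ay":0,"az":0},{"dx":0,"dy":0,"dz":28,"ax":0,"ay":0,"az":0},{"dx":0,"dy":0,"dz":16,"ax":0,"ay":0,"az":0},{"dx":0,"dy":0,"dz":8,"ax":0,"ay":0,"az":0},{"dx":0,"dy":0,"dz":3,"ax":0,"ay":0,"az":0},{"dx":0,"dy":0,"dz":0,"ax":0,"ay":0,"az":0},{"dx":0,"dy":0,"dz":0,"ax":0,"ay":0,"az":0}]'
python3 -m jog '[{"dx":0,"dy":0,"dz":0,"ax":0,"ay":0,"az":0},{"dx":0,"dy":0,"dz":0,"ax":0,"ay":0,"az":0},{"dx":0,"dy":0,"dz":0,"ax":0,"ay":0,"az":0},{"dx":0,"dy":0,"dz":0,"ax":0,"ay":0,"az":0},{"dx":0,"dy":0,"dz":0,"ax":0,"ay":0,"az":0},{"dx":0,"dy":0,"dz":0,"ax":0,"ay":0,"az":0},{"dx":0,"dy":0,"dz":0,"ax":0,"ay":0,"az":0},{"dx":0,"dy":0,"dz":0,"ax":0,"ay":0,"az":0}]' 0.3 35
python3 -m jog '[{"dx":0,"dy":0,"dz":-5,"ax":0,"ay":0,"az":0},{"dx":0,"dy":0,"dz":-15,"ax":0,"ay":0,"az":0},{"dx":0,"dy":0,"dz":-25,"ax":0,"ay":0,"az":0},{"dx":0,"dy":0,"dz":-25,"ax":0,"ay":0,"az":0},{"dx":0,"dy":0,"dz":0,"ax":0,"ay":0,"az":0},{"dx":0,"dy":0,"dz":0,"ax":0,"ay":0,"az":0},{"dx":0,"dy":0,"dz":0,"ax":0,"ay":0,"az":0}]'
```

```text
time: 24.47
tool_pos: [0.3954, 0.3577, 0.1792]
tcp_rot: [2.222, 2.221, 0.004]
wrist_force: [0.0, 0.2, -0.3]
width: 0.994
grip_force: 0.0
time: 25.13
tool_pos: [0.395, 0.3579, 0.1796]
tcp_rot: [2.221, 2.222, 0.004]
wrist_force: [-1.6, -0.7, 5.7]
width: 0.699
grip_force: 37.1
time: 25.72
tool_pos: [0.3941, 0.3572, 0.2477]
tcp_rot: [2.221, 2.222, -0.0]
wrist_force: [-0.3, 0.2, -1.0]
width: 0.695
grip_force: 38.0
```

Gripped at the rim (about 59 mm). I'll carry it to the plate centre.

```bash
python3 -m jog '[{"dx":-10,"dy":12,"dz":0,"ax":0,"ay":0,"az":0},{"dx":-18,"dy":21.5,"dz":0,"ax":0,"ay":0,"az":0},{"dx":-22,"dy":26,"dz":0,"ax":0,"ay":0,"az":0},{"dx":-22,"dy":26,"dz":0,"ax":0,"ay":0,"az":0},{"dx":-22,"dy":26,"dz":0,"ax":0,"ay":0,"az":0},{"dx":-22,"dy":26,"dz":0,"ax":0,"ay":0,"az":0},{"dx":-22,"dy":26,"dz":0,"ax":0,"ay":0,"az":0},{"dx":-22,"dy":26.5,"dz":0,"ax":0,"ay":0,"az":0},{"dx":-19,"dy":24,"dz":0,"ax":0,"ay":0,"az":0},{"dx":-12,"dy":14,"dz":0,"ax":0,"ay":0,"az":0},{"dx":0,"dy":0,"dz":20,"ax":0,"ay":0,"az":0},{"dx":0,"dy":0,"dz":12,"ax":0,"ay":0,"az":0},{"dx":0,"dy":0,"dz":6,"ax":0,"ay":0,"az":0},{"dx":0,"dy":0,"dz":0,"ax":0,"ay":0,"az":0},{"dx":0,"dy":0,"dz":0,"ax":0,"ay":0,"az":0},{"dx":0,"dy":0,"dz":0,"ax":0,"ay":0,"az":0}]'
```

```text
time: 27.05
tool_pos: [0.622, 0.1672, 0.2101]
tcp_rot: [-2.22, -2.223, -0.0]
wrist_force: [0.9, -0.3, -1.3]
width: 0.695
grip_force: 38.1
```

```bash
python3 -m jog '[{"dx":-1,"dy":0,"dz":3,"ax":0,"ay":0,"az":0},{"dx":0,"dy":0,"dz":1.5,"ax":0,"ay":0,"az":0},{"dx":0,"dy":0,"dz":1,"ax":0,"ay":0,"az":0},{"dx":0,"dy":0,"dz":0,"ax":0,"ay":0,"az":0},{"dx":0,"dy":0,"dz":0,"ax":0,"ay":0,"az":0},{"dx":0,"dy":0,"dz":0,"ax":0,"ay":0,"az":0}]'
python3 -m jog '[{"dx":0,"dy":0,"dz":1,"ax":0,"ay":0,"az":0},{"dx":0,"dy":0,"dz":0,"ax":0,"ay":0,"az":0},{"dx":0,"dy":0,"dz":0,"ax":0,"ay":0,"az":0},{"dx":0,"dy":0,"dz":0,"ax":0,"ay":0,"az":0}]'
```

```text
time: 27.55
tool_pos: [0.6225, 0.1654, 0.2044]
tcp_rot: [2.221, 2.222, 0.0]
wrist_force: [0.3, -0.1, -1.3]
width: 0.696
grip_force: 38.1
time: 27.88
tool_pos: [0.6226, 0.1654, 0.2036]
tcp_rot: [2.221, 2.221, 0.001]
wrist_force: [-0.4, 0.2, 1.8]
width: 0.693
grip_force: 38.2
```

```bash
python3 -m jog '[{"dx":0,"dy":0,"dz":0.7,"ax":0,"ay":0,"az":0},{"dx":0,"dy":0,"dz":0,"ax":0,"ay":0,"az":0},{"dx":0,"dy":0,"dz":0,"ax":0,"ay":0,"az":0}]'
python3 -m jog '[{"dx":0,"dy":0,"dz":0,"ax":0,"ay":0,"az":0},{"dx":0,"dy":0,"dz":0,"ax":0,"ay":0,"az":0},{"dx":0,"dy":0,"dz":0,"ax":0,"ay":0,"az":0},{"dx":0,"dy":0,"dz":0,"ax":0,"ay":0,"az":0},{"dx":0,"dy":0,"dz":0,"ax":0,"ay":0,"az":0},{"dx":0,"dy":0,"dz":-10,"ax":0,"ay":0,"az":0},{"dx":0,"dy":0,"dz":-25,"ax":0,"ay":0,"az":0},{"dx":0,"dy":0,"dz":-30,"ax":0,"ay":0,"az":0},{"dx":0,"dy":0,"dz":-30,"ax":0,"ay":0,"az":0},{"dx":0,"dy":0,"dz":-30,"ax":0,"ay":0,"az":0},{"dx":0,"dy":0,"dz":0,"ax":0,"ay":0,"az":0},{"dx":0,"dy":0,"dz":0,"ax":0,"ay":0,"az":0},{"dx":0,"dy":0,"dz":0,"ax":0,"ay":0,"az":0}]' 1
python3 -c "
from h import *
wshot('w10')"
python3 -m jog '[{"dx":-18,"dy":-9.5,"dz":0,"ax":0,"ay":0,"az":0},{"dx":-35,"dy":-18,"dz":0,"ax":0,"ay":0,"az":0},{"dx":-35,"dy":-18,"dz":0,"ax":0,"ay":0,"az":0},{"dx":-35,"dy":-18,"dz":0,"ax":0,"ay":0,"az":0},{"dx":-35,"dy":-18,"dz":0,"ax":0,"ay":0,"az":0},{"dx":-35,"dy":-18,"dz":0,"ax":0,"ay":0,"az":0},{"dx":-35,"dy":-18,"dz":0,"ax":0,"ay":0,"az":0},{"dx":-35,"dy":-18,"dz":0,"ax":0,"ay":0,"az":0},{"dx":-35,"dy":-18,"dz":0,"ax":0,"ay":0,"az":0},{"dx":-35,"dy":-18,"dz":0,"ax":0,"ay":0,"az":0},{"dx":-35,"dy":-18,"dz":0,"ax":0,"ay":0,"az":0},{"dx":-11,"dy":-5,"dz":0,"ax":0,"ay":0,"az":0},{"dx":0,"dy":0,"dz":20,"ax":0,"ay":0,"az":0},{"dx":0,"dy":0,"dz":20,"ax":0,"ay":0,"az":0},{"dx":0,"dy":0,"dz":0,"ax":0,"ay":0,"az":0},{"dx":0,"dy":0,"dz":0,"ax":0,"ay":0,"az":0},{"dx":0,"dy":0,"dz":0,"ax":0,"ay":0,"az":0}]'
python3 - <<'E'
from h import *
c=wshot('w11'); I=c['img'].astype(int)
s,ce=blob(c,(I[:,:,0]>I[:,:,1]+60)&(I[:,:,0]>I[:,:,2]+60)|(I[:,:,1]>I[:,:,2]+40)&(I[:,:,1]>I[:,:,0]+40),wproj(c,[.428,-.2135,.03])); print(s,ce,wproj(c,[.428,-.2135,.03]))
d=s[:2]+(s[2:4]-1)/2; print("tomato",watz(c,d,.028))
m=wl('w10'); print('dish pred',wproj(m,[.6226,.1654,.062]),wproj(m,[.622,.166,.024]))
# silhouette fit of tomato: sphere-ish r=.032 centre z .025
def sil(X):
    o=c['W'][:3,3]; P=[]
    for t in np.linspace(0,2*np.pi,73):
        n=(np.array([X[0],X[1],.0245])-o); n/=np.linalg.norm(n); u=np.cross(n,[0,0,1]); u/=np.linalg.norm(u); v=np.cross(n,u)
        P.append(wproj(c,np.array([X[0],X[1],.0245])+.032*(np.cos(t)*u+np.sin(t)*v)))
    P=np.array(P); return np.r_[P.min(0),P.max(0)]
f=least_squares(lambda X:sil(X)-np.r_[s[:2],s[:2]+s[2:4]-1],[.428,-.2135]); print(f.x,f.fun)
g=cv2.cvtColor(m['img'],cv2.COLOR_RGB2GRAY)[120:330,220:440]
cv2.imwrite('pics/w10c.png',cv2.resize(m['img'][20:330,190:470,::-1],None,fx=1.9,fy=1.9,interpolation=3))
E
```

```text
time: 28.13
tool_pos: [0.6227, 0.1654, 0.2036]
tcp_rot: [2.221, 2.221, 0.001]
wrist_force: [-3.0, -0.5, 5.7]
width: 0.695
grip_force: 38.6
time: 29.22
tool_pos: [0.6222, 0.1654, 0.3279]
tcp_rot: [2.221, 2.222, 0.0]
wrist_force: [0.2, 0.6, 0.2]
width: 1.003
grip_force: 0.0
29.2167 [0.6222 0.1654 0.3279] [2.2211e+00 2.2216e+00 4.0000e-04]
time: 30.68
tool_pos: [0.4279, -0.2134, 0.2872]
tcp_rot: [-2.22, -2.221, 0.001]
wrist_force: [-0.3, 0.6, -0.4]
width: 0.998
grip_force: 0.0
30.6833 [ 0.4279 -0.2134  0.2872] [-2.2197e+00 -2.2209e+00  7.0000e-04]
[ 285  163   81   81 4921] [324.99105873 202.46047551] [323.45690609 207.47136382]
tomato [ 0.42918368 -0.21053133  0.028     ]
dish pred [323.37940032 203.50423107] [322.93877698 189.77408567]
[ 0.429175   -0.21171958] [-0.52134904 -0.47402828  0.51569061  0.56186643]
```

View pics/w10c.png

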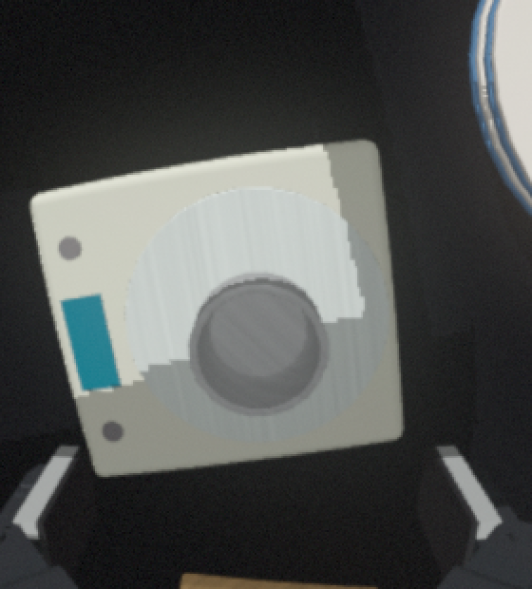

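The picture shows the dish rim at (190–329, 275–415) and the plate at (125–392, 186–442) in the crop, so the dish sits 2–3 mm from the plate's middle. I'll work out the exact placing offset in y.

```bash
python3 - <<'E'
from h import *
c=wl('w10')
def ext(X,r):
    P=np.array([wproj(c,[X[0]+r*np.cos(t),X[1]+r*np.sin(t),X[2]]) for t in np.linspace(0,2*np.pi,181)]); return np.r_[P.min(0),P.max(0)]
for n,e,z,r in(("plate",(125,186,392,442),.024,.065),("dish",(190,275,329,415),.062,.030)):
    m=np.array(e)/1.9+[190,20,190,20]-.25
    f=least_squares(lambda X:ext([*X,z],r)-m,[.62,.166]); print(n,f.x,f.fun)
E
python3 -m jog '[{"dx":1.5,"dy":1,"dz":28,"ax":0,"ay":0,"az":0},{"dx":0,"dy":0,"dz":28,"ax":0,"ay":0,"az":0},{"dx":0,"dy":0,"dz":28,"ax":0,"ay":0,"az":0},{"dx":0,"dy":0,"dz":14,"ax":0,"ay":0,"az":0},{"dx":0,"dy":0,"dz":8,"ax":0,"ay":0,"az":0},{"dx":0,"dy":0,"dz":3,"ax":0,"ay":0,"az":0},{"dx":0,"dy":0,"dz":0,"ax":0,"ay":0,"az":0},{"dx":0,"dy":0,"dz":0,"ax":0,"ay":0,"az":0}]'
python3 -m jog '[{"dx":0,"dy":0,"dz":0,"ax":0,"ay":0,"az":0},{"dx":0,"dy":0,"dz":0,"ax":0,"ay":0,"az":0},{"dx":0,"dy":0,"dz":0,"ax":0,"ay":0,"az":0},{"dx":0,"dy":0,"dz":0,"ax":0,"ay":0,"az":0},{"dx":0,"dy":0,"dz":0,"ax":0,"ay":0,"az":0},{"dx":0,"dy":0,"dz":0,"ax":0,"ay":0,"az":0},{"dx":0,"dy":0,"dz":0,"ax":0,"ay":0,"az":0},{"dx":0,"dy":0,"dz":0,"ax":0,"ay":0,"az":0}]' 0.3 35
```

```text
plate [0.62464678 0.16661495] [ 0.11475376 -0.31109121 -0.11476014  0.37765289]
dish [0.62496242 0.16613605] [-0.96005042  1.08884926  0.9612424  -1.18371771]
time: 31.4
tool_pos: [0.43, -0.2125, 0.1799]
tcp_rot: [2.219, 2.22, 0.001]
wrist_force: [-0.0, 0.3, -0.0]
width: 0.997
grip_force: 0.0
time: 32.07
tool_pos: [0.4297, -0.2126, 0.1803]
tcp_rot: [2.22, 2.22, 0.001]
wrist_force: [-1.9, 1.3, 6.0]
width: 0.723
grip_force: 37.2
```

The dish is within 1 mm of the plate's middle. The tomato is gripped near its widest (about 63 mm). I'll lift and carry it.

```bash
python3 -m jog '[{"dx":0,"dy":0,"dz":-5,"ax":0,"ay":0,"az":0},{"dx":0,"dy":0,"dz":-15,"ax":0,"ay":0,"az":0},{"dx":0,"dy":0,"dz":-25,"ax":0,"ay":0,"az":0},{"dx":0,"dy":0,"dz":-30,"ax":0,"ay":0,"az":0},{"dx":0,"dy":0,"dz":-25,"ax":0,"ay":0,"az":0},{"dx":14,"dy":7,"dz":0,"ax":0,"ay":0,"az":0},{"dx":26,"dy":13.5,"dz":0,"ax":0,"ay":0,"az":0},{"dx":32,"dy":16.5,"dz":0,"ax":0,"ay":0,"az":0},{"dx":32,"dy":16.5,"dz":0,"ax":0,"ay":0,"az":0},{"dx":32,"dy":16.5,"dz":0,"ax":0,"ay":0,"az":0},{"dx":32,"dy":16.5,"dz":0,"ax":0,"ay":0,"az":0},{"dx":32,"dy":16.5,"dz":0,"ax":0,"ay":0,"az":0},{"dx":32,"dy":16.5,"dz":0,"ax":0,"ay":0,"az":0},{"dx":32,"dy":16.5,"dz":0,"ax":0,"ay":0,"az":0},{"dx":32,"dy":16.5,"dz":0,"ax":0,"ay":0,"az":0},{"dx":32,"dy":16.5,"dz":0,"ax":0,"ay":0,"az":0},{"dx":30,"dy":15,"dz":0,"ax":0,"ay":0,"az":0},{"dx":18,"dy":9,"dz":0,"ax":0,"ay":0,"az":0},{"dx":0,"dy":0,"dz":0,"ax":0,"ay":0,"az":0},{"dx":0,"dy":0,"dz":0,"ax":0,"ay":0,"az":0}]'
python3 -m jog '[{"dx":0,"dy":0,"dz":15,"ax":0,"ay":0,"az":0},{"dx":0,"dy":0,"dz":15,"ax":0,"ay":0,"az":0},{"dx":0,"dy":0,"dz":0,"ax":0,"ay":0,"az":0},{"dx":0,"dy":0,"dz":0,"ax":0,"ay":0,"az":0},{"dx":0,"dy":0,"dz":0,"ax":0,"ay":0,"az":0}]'
```

```text
time: 33.73
tool_pos: [0.622, 0.165, 0.2787]
tcp_rot: [2.219, 2.224, -0.0]
wrist_force: [0.6, 0.3, -2.1]
width: 0.726
grip_force: 38.8
time: 34.15
tool_pos: [0.6218, 0.1631, 0.2491]
tcp_rot: [2.222, 2.22, -0.0]
wrist_force: [-0.2, -0.7, -0.9]
width: 0.72
grip_force: 38.8
```

```bash
python3 -m jog '[{"dx":1,"dy":0.7,"dz":7,"ax":0,"ay":0,"az":0},{"dx":0,"dy":0,"dz":4,"ax":0,"ay":0,"az":0},{"dx":0,"dy":0,"dz":2,"ax":0,"ay":0,"az":0},{"dx":0,"dy":0,"dz":0,"ax":0,"ay":0,"az":0},{"dx":0,"dy":0,"dz":0,"ax":0,"ay":0,"az":0},{"dx":0,"dy":0,"dz":0,"ax":0,"ay":0,"az":0}]'
python3 -m jog '[{"dx":0,"dy":0,"dz":1,"ax":0,"ay":0,"az":0},{"dx":0,"dy":0,"dz":0,"ax":0,"ay":0,"az":0},{"dx":0,"dy":0,"dz":0,"ax":0,"ay":0,"az":0},{"dx":0,"dy":0,"dz":0,"ax":0,"ay":0,"az":0}]'
```

```text
time: 34.65
tool_pos: [0.6227, 0.1649, 0.2357]
tcp_rot: [-2.221, -2.222, -0.0]
wrist_force: [0.4, 0.4, -2.1]
width: 0.719
grip_force: 38.8
time: 34.98
tool_pos: [0.6228, 0.1649, 0.2348]
tcp_rot: [2.221, 2.221, 0.0]
wrist_force: [0.6, -0.2, -1.0]
width: 0.72
grip_force: 38.9
```

```bash
python3 -m jog '[{"dx":0,"dy":0,"dz":1,"ax":0,"ay":0,"az":0},{"dx":0,"dy":0,"dz":0,"ax":0,"ay":0,"az":0},{"dx":0,"dy":0,"dz":0,"ax":0,"ay":0,"az":0},{"dx":0,"dy":0,"dz":0,"ax":0,"ay":0,"az":0}]'
python3 -m jog '[{"dx":0,"dy":0,"dz":0.7,"ax":0,"ay":0,"az":0},{"dx":0,"dy":0,"dz":0,"ax":0,"ay":0,"az":0},{"dx":0,"dy":0,"dz":0,"ax":0,"ay":0,"az":0},{"dx":0,"dy":0,"dz":0,"ax":0,"ay":0,"az":0}]'
```

```text
time: 35.32
tool_pos: [0.6229, 0.1649, 0.2341]
tcp_rot: [2.221, 2.221, 0.001]
wrist_force: [0.1, -0.9, 3.5]
width: 0.721
grip_force: 39.2
time: 35.65
tool_pos: [0.623, 0.1649, 0.2339]
tcp_rot: [2.221, 2.221, 0.001]
wrist_force: [-1.1, -1.1, 5.4]
width: 0.723
grip_force: 39.5
```

Contact came at the expected height (0.234). I'll release, rise and check numerically from the cameras.

```bash
python3 -m jog '[{"dx":0,"dy":0,"dz":0,"ax":0,"ay":0,"az":0},{"dx":0,"dy":0,"dz":0,"ax":0,"ay":0,"az":0},{"dx":0,"dy":0,"dz":0,"ax":0,"ay":0,"az":0},{"dx":0,"dy":0,"dz":0,"ax":0,"ay":0,"az":0},{"dx":0,"dy":0,"dz":0,"ax":0,"ay":0,"az":0},{"dx":0,"dy":0,"dz":-10,"ax":0,"ay":0,"az":0},{"dx":0,"dy":0,"dz":-25,"ax":0,"ay":0,"az":0},{"dx":0,"dy":0,"dz":-30,"ax":0,"ay":0,"az":0},{"dx":0,"dy":0,"dz":-30,"ax":0,"ay":0,"az":0},{"dx":0,"dy":-35,"dz":0,"ax":0,"ay":0,"az":0},{"dx":0,"dy":-35,"dz":0,"ax":0,"ay":0,"az":0},{"dx":0,"dy":0,"dz":0,"ax":0,"ay":0,"az":0},{"dx":0,"dy":0,"dz":0,"ax":0,"ay":0,"az":0},{"dx":0,"dy":0,"dz":0,"ax":0,"ay":0,"az":0}]' 1
python3 - <<'E'
from h import *
c=wshot('w12'); I=c['img'].astype(int); R,G,B=I[:,:,0],I[:,:,1],I[:,:,2]
red=(R>G+60)&(R>B+60)|(G>B+40)&(G>R+40)
pr=wproj(c,[.6245,.166,.053+.0245]); s,ce=blob(c,red,pr); print("tomato bbox",s,"pred",pr,"->",watz(c,s[:2]+(s[2:4]-1)/2,.0775))
s,ce=blob(c,(G>B+25)&(G>R+25),wproj(c,[.6245,.166,.105])); print("stalk",s,"->",watz(c,s[:2]+(s[2:4]-1)/2,.104))
S=cam('side'); cv2.imwrite('pics/side_end.png',S['img'][:,:,::-1]); I=S['img'].astype(int); R,G,B=I[:,:,0],I[:,:,1],I[:,:,2]
def rep(n,m,X):
    p=proj(S,X); s,ce=blob(S,m,p); print(n,s,"pred",p.round(1),"blob bbox mid",s[:2]+(s[2:4]-1)/2)
rep("side tomato",(R>G+60)&(R>B+60),[.6228,.166,.0775])
rep("side stalk",(G>B+15)&(G>R+15),[.6228,.166,.104])
rep("side oil yellow",(R>120)&(G>120)&(B<90),[.608,-.282,.135])
print(proj(S,[.608,-.282,.141]),proj(S,[.62,-.184,.142]),proj(S,[.631,-.085,.088]))
rep("side mill",(R>G+20)&(G>B+8)&(R>70),[.62,-.184,.08]); 
rep("side salt",(I.min(2)>120),[.631,-.085,.05])
rep("beaker",(B>R+50),[.4346,-.0663,.05])
s0=cv2.imread('pics/side0.png')[:,:,::-1].astype(int); rep("beaker0",(s0[:,:,2]>s0[:,:,0]+50),[.4346,-.0663,.05])
E
```

```text
time: 36.82
tool_pos: [0.5528, 0.165, 0.3288]
tcp_rot: [2.22, 2.221, 0.003]
wrist_force: [0.7, -0.8, 0.7]
width: 1.0
grip_force: 0.0
36.8167 [0.5528 0.165  0.3288] [2.2201 2.2212 0.0025]
tomato bbox [ 376  172   77   78 3611] pred [414.96728966 208.27198103] -> [0.62388373 0.16417605 0.0775    ]
stalk [399 197  49  47 651] -> [0.62284061 0.16661382 0.104     ]
side tomato [239 228  23  19 317] pred [250.8 235.9] blob bbox mid [250. 237.]
side stalk [218 157  24  19 390] pred [249.7 227.8] blob bbox mid [229.5 166. ]
side oil yellow [291 136   5   6  28] pred [293.1 137.2] blob bbox mid [293.  138.5]
[293.00771504 135.52537745] [282.55049962 148.87149757] [272.33041543 179.96503939]
side mill [287 154   6  12  49] pred [283.6 166.1] blob bbox mid [289.5 159.5]
side salt [265 193  16  12 164] pred [273.2 190.5] blob bbox mid [272.5 198.5]
beaker [325 183  22  37 676] pred [336.  199.6] blob bbox mid [335.5 201. ]
beaker0 [325 184  22  26 464] pred [336.  199.6] blob bbox mid [335.5 196.5]
```

The tomato sits upright, centred to about 1 mm. The beaker has not moved. One last numerical check of the three seasonings in the top view.

```bash
python3 - <<'E'
from h import *
T=cam('top'); S=cam('side')
for nm,c in(("top",T),("side",S)):
    I=c['img'].astype(int); R,G,B=I[:,:,0],I[:,:,1],I[:,:,2]
    def rep(n,m,X):
        p=proj(c,X); q=p.round().astype(int); w=np.zeros_like(m); w[q[1]-14:q[1]+15,q[0]-14:q[0]+15]=1
        ys,xs=np.nonzero(m&w); print(nm,n,"pred",p.round(1),"seen",xs.mean().round(1) if len(xs) else None,ys.mean().round(1) if len(xs) else None,len(xs))
    rep("mill knob",(I.min(2)>95)&(I.max(2)-I.min(2)<30),[.6205,-.1848,.139])
    rep("oil stopper",(R>120)&(G>110)&(B<100),[.608,-.2818,.139])
    rep("salt white",(I.min(2)>110)&(I.max(2)-I.min(2)<45),[.631,-.085,.070])
E
```

```text
top mill knob pred [371.3 140. ] seen 372.5 140.4 26
top oil stopper pred [413.2 144.4] seen 415.3 146.6 237
top salt white pred [327.5 147.1] seen 327.8 149.7 429
side mill knob pred [282.5 149.6] seen 278.0 149.6 183
side oil stopper pred [293.  136.1] seen 293.1 138.4 43
side salt white pred [272.7 185. ] seen 272.3 195.8 118
```

```bash
python3 -c "
from workcell import bot
print(bot.finish_job())"
```

```text
the job is handed in; nothing more can be done
None
```

Job handed in at about 37 s: the dish is centred on the scale with the tomato seated stalk up, salt, mill and oil stand on coasters a, b and c, and the beaker was not moved; the hand-in call returned no verdict.

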